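# Slide a dry-fitted flange and pipe home on the tacking plate and cam it tight

### The arm

A 6-joint arm with a two-finger parallel gripper is mounted at the origin on the work surface; the furniture and walls round the work are solid. World frame = base frame: x ahead of the robot, y to its left, z up, the work surface at z = 0. Lengths are in m, angles in degrees, forces in N, time in s.
With the tool pointing down it reaches from about 0.4 to 0.825 m from the base axis. Payload 7 kg.
Tool frame: the origin (TCP) lies midway between the tips of the shut fingers; the grasp point (between the pads) lies r.hold_point_z behind it (r.hold_point_z is the distance from the TCP to the grasp point, in m); z points along the fingers, x is the direction in which the jaws open and shut, and the axes are right-handed (so a half turn about z gives the same grasp; the last joint's range is limited). The gripper opens to 88 mm and grips with 3 to 60 N. Pads are 19 mm wide; open, the fingers measure 130 mm over their backs; the gripper's body (78 mm by 193 mm) begins 47 mm behind the grasp point.
Start: joints at [88.47, 20.546, 0.682, 0, -70.136, -16.507], TCP at [0.209, 0.642, 0.227] pointing down, gripper open.
Joint ranges: [-176.03, 176.03], [-82.01, 121.73], [-58.28, 71.71], [-173.87, 95.51], [-174.79, -0.11], [-173.66, 173.66]. Speed limits (degrees/s): [136.94, 136.94, 172.46, 180, 180, 180].

### API

Orientations are given as [roll, pitch, yaw] about the fixed x, y, z axes, in that order (R = Rz(yaw) Ry(pitch) Rx(roll)).
In Python, from plant import get_state, viewer, close_job, r gives the robot as it stands.
- The arm moves only by the tool apply_moves, never from a script. Its argument "plan" is a list of rows, each a list of 3 entries, a list of its own where there are three numbers: the closure in counts, from 0 (fully open) to 255 (shut), then the shift along the tool's x, y, z in units of 50 mm (1.0 is 50 mm), then the turn about the tool's z in units of 6 degrees (1.0 is 6 degrees). A call has 1 to 12 rows; each row shifts and turns the commanded pose from where the row before left it, along the tool's axes as they then stand; what a row does not reach is not made up. A row lasts 1/8 s, in which the tool goes at most 62.5 mm and 10.7 degrees, less where a joint would pass 70% of its speed; a pose out of reach is approached as far as the arm can. A call is refused whole if a number of a shift passes 1 or a number of a turn 1, either way. A call with a gripper value outside its range is refused whole. The fingers move at their own pace and stop on an object; "squeeze" is the grip in N (left out, the last holds). Time passes only in rows, so rows that do not move let the fingers close. It gives the time, the measured TCP pose, the force and the opening at its end, in the units of the state.
- get_state(): the state, without advancing time (a new reading comes with each control period).
- viewer.capture(name): name is "scene" or "top" or "wrist"; returns a dict with "frame" (384x512x3 uint8, blue, green, red), "K" (3x3 intrinsics, pixels), "R" (3x3) and "t" (3): a world point X has camera coordinates R X + t; the wrist camera has in their place "mount" (4x4, takes a point from camera to tool coordinates, whose origin is the TCP and whose axes are the tool frame's). Camera axes: x right, y down, z forward; pixel columns grow to the right and rows downward; lengths in m; the calibration is good to about 2 mm. A picture is of the moment at which its call begins: read the wrist's pose just before it. There is no depth.
- close_job(): hands the job in, once; it reports no verdict.
The state is a dict: "time_s": time; "joints": joint angles; "qd": joint speeds; "joint_torque": joint torques, N m; "tcp_pos": TCP position; "eef_rot": TCP orientation; "contact_force": force on the tool from outside, world axes, zero at the start; "moment": the same for the moment, N m; "gripper_width": finger opening in m.
Only numpy, scipy, OpenCV 4.12 (cv2) and the standard library are available. Lean on these libraries where they do the work, as an engineer would, in place of code of your own. Each camera call takes 0.05 s, during which the arm holds its last target.

### The job

The round flange, with a short pipe just standing loose on it, is parked in the chalk ring on the steel tacking plate. Without lifting the flange and without touching or shifting the pipe, slide it over the plate to the scribed tack position: against the long fence and along it, pressed home gently but firmly on the end stop. Then swing the red cam lever round until the cam bites on the flange, snug but not forced, and leave everything clamped and still with the bystanding tools where they were.

Things in the scene. Friction and masses are not known exactly. Their poses are not given: they have to be found in the camera images.
- plate: dark steel tacking plate, 270 (x) x 360 (y) x 8 mm, fixed to the worktop; origin at the centre of its underside, so its top is at z = 8 mm in its frame. The parts screwed to it are given in its x and y: fence inner face at x = +85, end stop face at y = +100, cam pivot about x = -29, y = +52 (mm). The channel between fence and cam is open towards -y, where the flange comes in
- flange: grey turned flange, a disc 96 mm across and 14 mm thick, about 0.5 kg, lying loose on the plate in the chalk ring; origin at the centre of its underside, z up. Too wide to be gripped: push it at its rim
- pipe: rusty pipe offcut, 48 mm across, 70 mm tall, about 0.25 kg, standing upright and loose on the middle of the flange (nothing holds it); origin at the centre of its underside, z up its axis. It leaves 24 mm of flange uncovered all round and its top stands 92 mm above the worktop, so a gripper that pushes the rim must lean back to clear it
- seat (a point): scribed ring on the plate: the point on the plate's top under the centre of the flange when it lies home against fence and end stop; axes those of the plate
- fence: flat steel bar 25 x 270 x 12 mm high, screwed to the plate along its far side; origin at the middle of the foot of its inner face (the face that looks to the plate's -x, along which the flange slides)
- end_stop: steel block 50 x 28 x 12 mm high, screwed to the plate; origin at the middle of the foot of its stop face, which looks to the plate's -y
- cam_base: slotted base of the cam clamp, 52 x 36 x 3 mm; origin on the cam's upright pivot axis, at the plate's top; carries the cam (16 mm radius, 8 mm off-centre, as high as the flange) and the lever. It was screwed down anywhere in 1.5 mm either way of the middle of its slots, so the lever angle at which the cam bites differs from job to job
- cam_lever (a joint): angle of the cam lever about the pivot, rad: 0 = fully open, growing anticlockwise seen from above (the grip then moves first towards the plate's -x and then -y). The cam bites on a flange that is home somewhere between 0.8 and 1.75; end of travel 1.95. It stays where it is left
- grip (a point): middle height of the black upright grip (18 mm across, 42 mm tall, from 37 to 79 mm above the worktop) at the end of the red lever, 95 mm from the pivot; the red bar under it reaches to 31 mm above the worktop
- hammer: chipping hammer with a red and white spring handle, 153 x 222 x 29 mm, lying loose: a bystander
- try_square: steel try square, 116 x 202 x 16 mm, lying loose: a bystander
- marker: white and red paint marker, 135 mm long, lying loose: a bystander
- nut: rusty hexagon nut, 28 mm, lying loose: a bystander

How it is judged:
By the outcome, as a careful person would: the job done as asked, in the order asked, and still so for the second after the job is handed in, with the robot touching nothing.
It also fails if it takes over 72 s, if anything falls off the work surface, if the arm or the gripper's body presses on something with over 40 N, if the wrist force passes 120 N, or if a joint passes its speed limit or range.

## Working session

There is one attempt and no reset: what is moved stays moved. The work goes in short steps, Python scripts to look and compute and a tool call to move; the robot and the scene stay as the last step left them, time stands still between calls to the robot, and variables do not carry over. Pictures are saved under pics/ and viewed, and the job is handed in when it is done.

Besides the shell and the picture viewer there is one more tool, called as a command line: name --argument value ..., lists and objects as JSON in quotes. apply_moves: Moves the arm, as the interface text tells. Its arguments: {"type":"object","properties":{"plan":{"type":"array","items":{"type":"array"}},"squeeze":{"type":"number"}},"required":["plan"]}

```bash
ls; mkdir -p pics
python3 - <<'E'
from plant import get_state, viewer, r
import cv2
s=get_state(); print(s); print(r.hold_point_z, [a for a in dir(r) if a[0]!='_'])
for n in ("scene","top","wrist"):
    c=viewer.capture(n); cv2.imwrite(f"pics/{n}0.png",c["frame"])
    print(n,{k:v for k,v in c.items() if k!="frame"})
E
```

```text
pics
{'time_s': 0.0, 'joints': array([ 8.84678021e+01,  2.05921847e+01,  6.33325991e-01, -2.16988418e-02,
       -7.01350836e+01, -1.65061787e+01]), 'qd': array([ 0.01504217,  0.02442349,  0.1080647 ,  0.02837558,  0.0793591 ,
       -0.13553796]), 'joint_torque': array([ 1.23243894e-04, -5.82721746e+01,  2.93056011e+01,  6.99725524e+00,
        6.95747993e-03, -1.54233867e-04]), 'tcp_pos': array([0.20888878, 0.64134563, 0.22560586]), 'eef_rot': array([-1.79992864e+02, -9.58669638e-02, -1.08045773e+02]), 'contact_force': array([-0.69981482,  0.00436988,  0.0094293 ]), 'moment': array([ 0.01732063, -0.04434293, -0.04496819]), 'gripper_width': 0.08772973492118577}
0.0188 ['Unreachable', 'hold_point_z']
scene {'K': array([[459.2639815 ,   0.        , 259.08190498],
       [  0.        , 459.2639815 , 192.41708843],
       [  0.        ,   0.        ,   1.        ]]), 'R': array([[ 0.15245867,  0.98819552,  0.01503253],
       [ 0.77525228, -0.11014427, -0.62197439],
       [-0.61297656,  0.10647939, -0.78289327]]), 't': array([-0.06478022, -0.40898429,  1.77248439])}
top {'K': array([[3
[... 164 characters left out ...]
634079, -0.99707406,  0.00392578],
       [-0.97341512,  0.07367545, -0.21687537],
       [ 0.21595157, -0.02037785, -0.97619141]]), 't': array([0.00620272, 0.60142572, 0.91455072])}
wrist {'K': array([[331.82880529,   0.        , 257.70049079],
       [  0.        , 331.82880529, 189.49296206],
       [  0.        ,   0.        ,   1.        ]]), 'mount': array([[ 9.99999753e-01,  6.03920479e-04, -3.58570983e-04,
        -1.35582234e-03],
       [-4.85560589e-04,  9.63328495e-01,  2.68324382e-01,
        -7.18816621e-02],
       [ 5.07468235e-04, -2.68324142e-01,  9.63328551e-01,
        -1.58151074e-01],
       [ 0.00000000e+00,  0.00000000e+00,  0.00000000e+00,
         1.00000000e+00]])}
```

View pics/scene0.png

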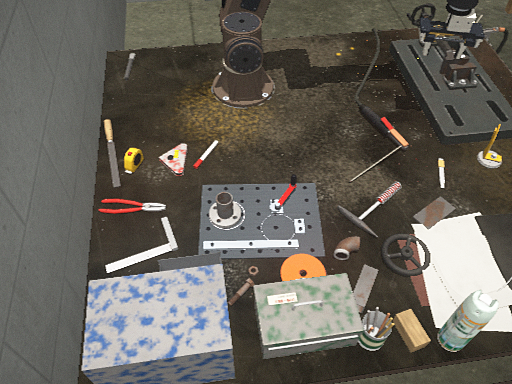

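View pics/top0.png

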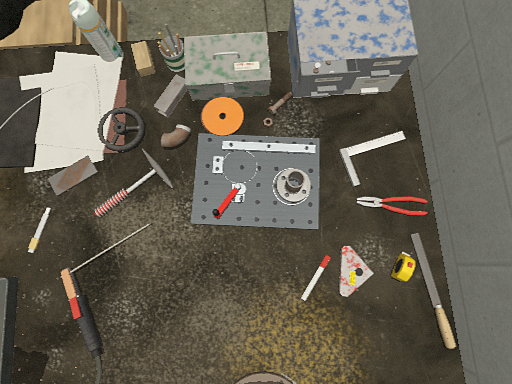

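View pics/wrist0.png

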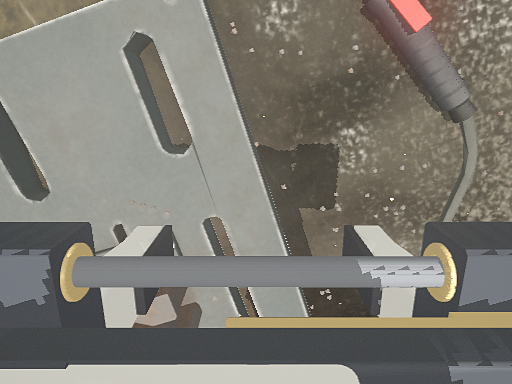

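```bash
cat > h.py <<'E'
import numpy as np, cv2
from plant import get_state, viewer, r
def ray(c,uv):
    d=np.linalg.inv(c["K"])@np.array([uv[0],uv[1],1.0]); R=c["R"];t=c["t"]
    return -R.T@t, R.T@d
def onz(c,uv,z):
    o,d=ray(c,uv); return o+d*(z-o[2])/d[2]
def proj(c,X):
    p=c["K"]@(c["R"]@np.array(X)+c["t"]); return p[:2]/p[2]
def crop(c,x0,x1,y0,y1,k,name):
    cv2.imwrite("pics/"+name,cv2.resize(c["frame"][y0:y1,x0:x1],None,fx=k,fy=k,interpolation=cv2.INTER_CUBIC))
E
python3 - <<'E'
from h import *
c=viewer.capture("top"); crop(c,180,335,125,240,5,"topz.png"); 
for p in [(198,134),(320,138),(319,229),(192,224)]: print(onz(c,p,.008))
c=viewer.capture("scene"); crop(c,190,340,170,270,5,"scz.png")
E
```

```text
[0.77682337 0.13355302 0.008     ]
[ 0.73726623 -0.22602672  0.008     ]
[ 0.4704137  -0.19321188  0.008     ]
[0.51139423 0.1606697  0.008     ]
```

View pics/topz.png

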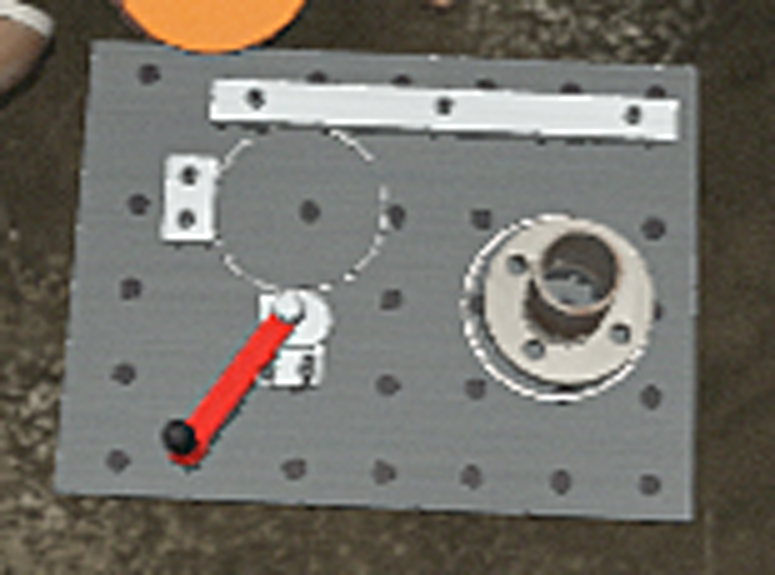

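View pics/scz.png

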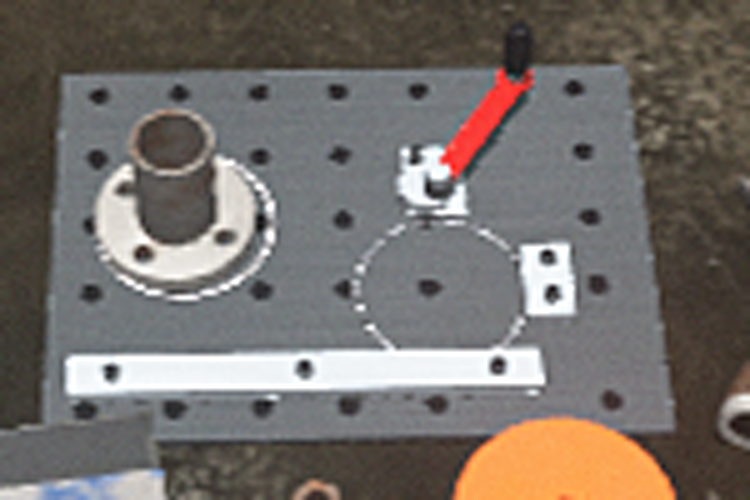

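```bash
cat > m.py <<'E'
from h import *
from scipy.optimize import least_squares
T=viewer.capture("top"); S=viewer.capture("scene")
tz=lambda x,y:((x+.5)/5-.5+180,(y+.5)/5-.5+125)
sz=lambda x,y:((x+.5)/5-.5+190,(y+.5)/5-.5+170)
pts=[(T,tz(93,41),(.135,.18)),(T,tz(697,66),(.135,-.18)),(T,tz(692,521),(-.135,-.18)),(T,tz(55,492),(-.135,.18)),
 (S,sz(62,75),(-.135,-.18)),(S,sz(628,67),(-.135,.18)),(S,sz(676,430),(.135,.18))]
def pl(p,x,z):
    c,s=np.cos(p[2]),np.sin(p[2]); return np.array([p[0]+c*x[0]-s*x[1],p[1]+s*x[0]+c*x[1],z])
f=lambda p:np.concatenate([proj(c,pl(p,x,.008))-np.array(uv) for c,uv,x in pts])
o=least_squares(f,[.62,-.03,-.1]); P=o.x; print(P,np.degrees(P[2]),o.fun.round(1))
def topl(w):
    c,s=np.cos(P[2]),np.sin(P[2]); d=np.array(w)[:2]-P[:2]; return np.array([c*d[0]+s*d[1],-s*d[0]+c*d[1]])
if __name__=="__main__":
    print("fence in", [ (topl(onz(T,tz(*q),.020))*1e3).round(1) for q in [(211,122),(678,140),(210,80)]])
    print("stop", [(topl(onz(T,tz(*q),.020))*1e3).round(1) for q in [(216,155),(213,242)]])
    print("flange top", (topl(onz(T,tz(571,298),.022))*1e3).round(1), onz(T,tz(571,298),.022))
    print("flange sc", (topl(onz(S,sz(174,225),.022))*1e3).round(1))
    print("pipe top", (topl(onz(T,tz(578,272),.092))*1e3).round(1),(topl(onz(S,sz(172,142),.092))*1e3).round(1))
    print("pivot", (topl(onz(T,tz(289,304),.037))*1e3).round(1), (topl(onz(S,sz(438,180),.034))*1e3).round(1))
    print("grip top", (topl(onz(T,tz(180,435),.079))*1e3).round(1),(topl(onz(S,sz(518,30),.079))*1e3).round(1), onz(T,tz(180,435),.079))
    print("seat",pl(P,(.037,.052),.008))
E
python3 m.py
```

```text
[ 0.62724829 -0.02893389 -0.12194854] -6.987136799115161 [-0.2 -0.8  0.2 -0.4  0.2 -0.1 -0.6 -0.2 -0.2 -0.8 -0.4 -0.9  0.1 -0.1]
fence in [array([ 81.7, 104.3]), array([  83.5, -166.9]), array([107.3, 106.7])]
stop [array([ 61.9, 100.1]), array([10.1, 98.2])]
flange top [ -13.7 -107.1] [ 0.60066979 -0.13356293  0.022     ]
flange sc [  -3.1 -105.7]
pipe top [ -15.1 -104.3] [ -11.3 -103.9]
pivot [-27.7  51.4] [-24.4  52.3]
grip top [-109.7  101.4] [-103.1  103.1] [0.53067613 0.08510164 0.079     ]
seat [0.67029913 0.01817902 0.008     ]
```

Run:
```python
from h import *
S=viewer.capture("scene")
for q in [(395,45),(437,140),(510,130),(445,85),(480,85),(418,20),(490,160),(441,170),(460,320),(375,340),(510,200)]: print(q,onz(S,q,.03).round(2),onz(S,q,.2).round(2))
crop(S,350,512,0,200,3.5,"drill.png")
print(proj(S,[.209,.641,.227]))
```

```text
(395, 45) [-0.14  0.66  0.03] [0.1  0.53 0.2 ]
(437, 140) [0.41 0.62 0.03] [0.56 0.49 0.2 ]
(510, 130) [0.4  0.89 0.03] [0.55 0.73 0.2 ]
(445, 85) [0.13 0.76 0.03] [0.33 0.62 0.2 ]
(480, 85) [0.15 0.89 0.03] [0.34 0.73 0.2 ]
(418, 20) [-0.31  0.82  0.03] [-0.05  0.67  0.2 ]
(490, 160) [0.52 0.75 0.03] [0.66 0.61 0.2 ]
(441, 170) [0.54 0.57 0.03] [0.67 0.46 0.2 ]
(460, 320) [1.03 0.42 0.03] [1.09 0.33 0.2 ]
(375, 340) [1.05 0.19 0.03] [1.1  0.14 0.2 ]
(510, 200) [0.69 0.74 0.03] [0.8 0.6 0.2]
[439.78514807  55.15415737]
```

View pics/drill.png

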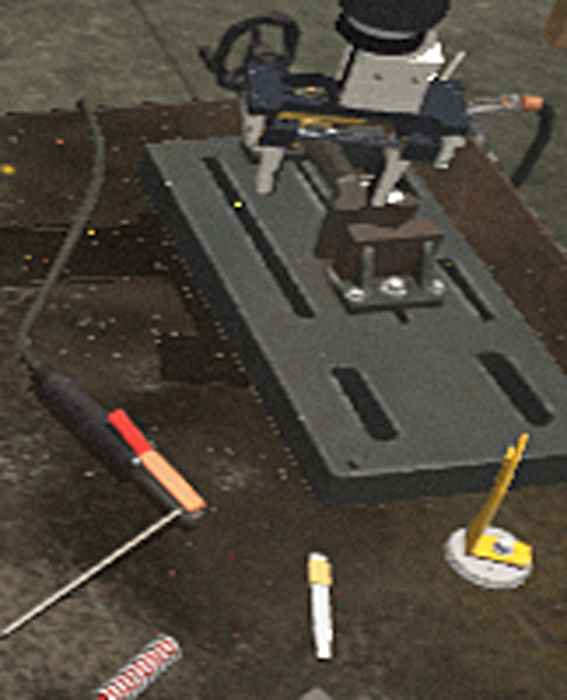

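apply_moves --plan '[[0,[-0.68,-0.35,0],0],[0,[-0.68,-0.35,0],0],[0,[-0.68,-0.35,0],0],[0,[-0.68,-0.35,0],0],[0,[-0.68,-0.35,0],0],[0,[0,0,0],0]]'

```text
time_s: 1.15
tcp_pos: [0.3468, 0.7768, 0.2234]
eef_rot: [-180.0, -0.2, -108.1]
contact_force: [-0.7, 0.2, -0.1]
gripper_width: 0.0874
```

apply_moves --plan '[[0,[-0.7,-0.07,0],0],[0,[-0.7,-0.07,0],0],[0,[-0.7,-0.07,0],0],[0,[0,0,0],0]]'

```text
time_s: 1.65
tcp_pos: [0.3872, 0.8739, 0.2206]
eef_rot: [180.0, -0.3, -108.0]
contact_force: [-0.3, -0.1, -0.5]
gripper_width: 0.0875
```

apply_moves --plan '[[0,[-0.8,-0.08,0],0],[0,[-0.8,-0.08,0],0],[0,[-0.8,-0.08,0],0],[0,[0,0,0],0]]'

```text
time_s: 2.15
tcp_pos: [0.4129, 0.9327, 0.2075]
eef_rot: [-179.3, 3.4, -108.0]
contact_force: [-0.2, -0.3, 0.1]
gripper_width: 0.0878
```

apply_moves --plan '[[0,[-1,-0.1,0],0],[0,[-1,-0.1,0],0],[0,[-1,-0.1,0],0],[0,[0,0,0],0]]'

```text
time_s: 2.65
tcp_pos: [0.4333, 0.9791, 0.1857]
eef_rot: [-178.1, 9.3, -107.9]
contact_force: [-0.9, 0.6, -1.0]
gripper_width: 0.0875
```

apply_moves --plan '[[0,[-1,-0.1,0],0],[0,[-1,-0.1,0],0],[0,[-1,-0.1,0],0],[0,[-1,-0.1,0],0],[0,[0,0,0],0]]'

```text
time_s: 3.28
tcp_pos: [0.4576, 1.035, 0.1833]
eef_rot: [-176.4, 17.6, -107.5]
contact_force: [0.1, -0.9, -0.3]
gripper_width: 0.0876
```

apply_moves --plan '[[0,[1,0.1,0],0],[0,[1,0.1,0],0],[0,[1,0.1,0],0],[0,[0,0,0],0]]'

```text
time_s: 3.78
tcp_pos: [0.4085, 0.9219, 0.1402]
eef_rot: [-176.3, 16.9, -107.5]
contact_force: [0.3, 1.1, -0.4]
gripper_width: 0.0879
```

```bash
cat > g.py <<'E'
import sys
from h import *
from scipy.spatial.transform import Rotation as Ro
def st():
    s=get_state(); R=Ro.from_euler("xyz",s["eef_rot"],degrees=True).as_matrix(); return s,R
def go(tgt):
    s,R=st(); d=R.T@(np.array(tgt)-s["tcp_pos"])/0.05; return d
if __name__=="__main__":
    s,R=st(); print("t",s["time_s"],"tcp",s["tcp_pos"].round(4),"F",s["contact_force"].round(1),"j",s["joints"].round(0),"w",round(s["gripper_width"],4))
    print("z az",np.degrees(np.arctan2(R[1,2],R[0,2])).round(1),"tilt",np.degrees(np.arccos(-R[2,2])).round(1),"y az",np.degrees(np.arctan2(R[1,1],R[0,1])).round(1),"yz",R[2,1].round(3))
    if len(sys.argv)>1: print("units",go([float(a) for a in sys.argv[1:4]]).round(2))
E
python3 g.py .42 .60 .28
```

```text
t 3.775 tcp [0.4085 0.9219 0.1402] F [ 0.3  1.1 -0.4] j [ 79.  45.  28.   7. -56. -10.] w 0.0879
z az 60.1 tilt 17.3 y az 161.4 yz -0.061
units [ 4.99 -2.44 -4.29]
```

apply_moves --plan '[[0,[0.83,-0.41,-0.71],0],[0,[0.83,-0.41,-0.71],0],[0,[0.83,-0.41,-0.71],0],[0,[0.83,-0.41,-0.71],0],[0,[0.83,-0.41,-0.71],0],[0,[0.83,-0.41,-0.71],0],[154,[0,0,0],1],[154,[0,0,0],1],[154,[0,0,0],1],[154,[0,0,0],0]]'

```text
time_s: 5.03
tcp_pos: [0.4239, 0.6072, 0.2807]
eef_rot: [177.9, 17.9, -126.4]
contact_force: [-0.4, -0.5, 0.3]
gripper_width: 0.0533
```

```bash
python3 g.py .42 .60 .28
```

```text
t 5.025 tcp [0.4239 0.6072 0.2807] F [-0.4 -0.5  0.3] j [ 72.  15.  -5.   4. -53. -20.] w 0.0533
z az 60.5 tilt 18.1 y az 144.3 yz 0.035
units [ 0.16 -0.02 -0.04]
```

apply_moves --plan '[[154,[0,0,0],1],[154,[0,0,0],1],[154,[0,0,0],1],[154,[0,0,0],1],[154,[0,0,0],1],[154,[0,0,0],1],[154,[0,0,0],1],[154,[0,0,0],1],[154,[0,0,0],1],[154,[0,0,0],1],[154,[0,0,0],1],[154,[0,0,0],1]]'

```text
time_s: 6.52
tcp_pos: [0.4238, 0.6071, 0.2797]
eef_rot: [162.3, 3.5, 161.4]
contact_force: [1.3, -0.2, -0.4]
gripper_width: 0.0347
```

apply_moves --plan '[[154,[0,0,0],1],[154,[0,0,0],0.5],[154,[0,0,0],0]]'

```text
time_s: 6.9
tcp_pos: [0.4237, 0.6071, 0.2795]
eef_rot: [162.0, 0.8, 152.9]
contact_force: [-0.4, -0.3, 0.2]
gripper_width: 0.0348
```

```bash
python3 g.py .56 -.22 .25
```

```text
t 6.9 tcp [0.4237 0.6071 0.2795] F [-0.4 -0.3  0.2] j [  72.   15.   -5.    4.  -53. -101.] w 0.0348
z az 60.5 tilt 18.0 y az 63.2 yz 0.309
units [ -9.94 -13.06  -3.47]
```

apply_moves --plan '[[154,[-0.55,-0.72,-0.19],0],[154,[-0.55,-0.72,-0.19],0],[154,[-0.55,-0.72,-0.19],0],[154,[-0.55,-0.72,-0.19],0],[154,[-0.55,-0.72,-0.19],0],[154,[-0.55,-0.72,-0.19],0],[154,[-0.55,-0.72,-0.19],0],[154,[-0.55,-0.72,-0.19],0],[154,[-0.55,-0.72,-0.19],0],[154,[-0.55,-0.72,-0.19],0],[154,[-0.55,-0.72,-0.19],0],[154,[-0.55,-0.72,-0.19],0]]'

```text
time_s: 8.4
tcp_pos: [0.5139, 0.0578, 0.2594]
eef_rot: [162.0, 0.9, 153.0]
contact_force: [0.4, 0.1, 0.4]
gripper_width: 0.0348
```

```bash
python3 g.py .555 -.225 .20
```

```text
t 8.4 tcp [0.5139 0.0578 0.2594] F [0.4 0.1 0.4] j [ 19.  -1. -18. -14. -60. -40.] w 0.0348
z az 60.3 tilt 18.0 y az 63.3 yz 0.309
units [-3.28 -4.82 -0.26]
```

apply_moves --plan '[[154,[-0.47,-0.69,-0.04],0],[154,[-0.47,-0.69,-0.04],0],[154,[-0.47,-0.69,-0.04],0],[154,[-0.47,-0.69,-0.04],0],[154,[-0.47,-0.69,-0.04],0],[154,[-0.47,-0.69,-0.04],0],[154,[-0.47,-0.69,-0.04],0],[154,[0,0,0],0]]'

```text
time_s: 9.4
tcp_pos: [0.5538, -0.2272, 0.1986]
eef_rot: [162.1, 0.7, 152.8]
contact_force: [-0.5, 0.6, -0.6]
gripper_width: 0.0346
```

```bash
cat > fl.py <<'E'
# flange in the images now
from m import *
import sys
def flange():
    out=[]
    for n,c in (("top",T),("scene",S)):
        pass
E
python3 g.py .565 -.205 .05
python3 - <<'E'
from h import *
c=viewer.capture("wrist"); cv2.imwrite("pics/w1.png",c["frame"])
c=viewer.capture("top"); crop(c,180,380,125,285,4,"t1.png")
E
```

```text
t 9.4 tcp [ 0.5538 -0.2272  0.1986] F [-0.5  0.6 -0.6] j [-16.  15.  -6. -19. -66.  -4.] w 0.0346
z az 60.6 tilt 17.9 y az 63.0 yz 0.307
units [ 0.04 -0.44  2.98]
```

View pics/w1.png

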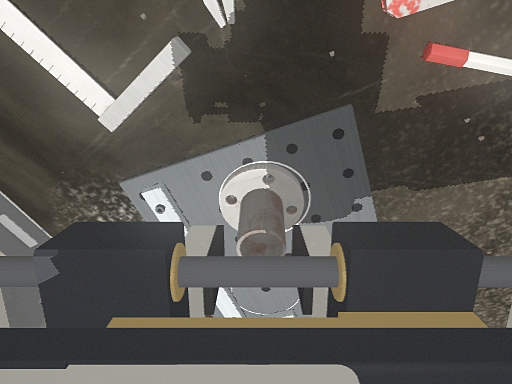

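View pics/t1.png

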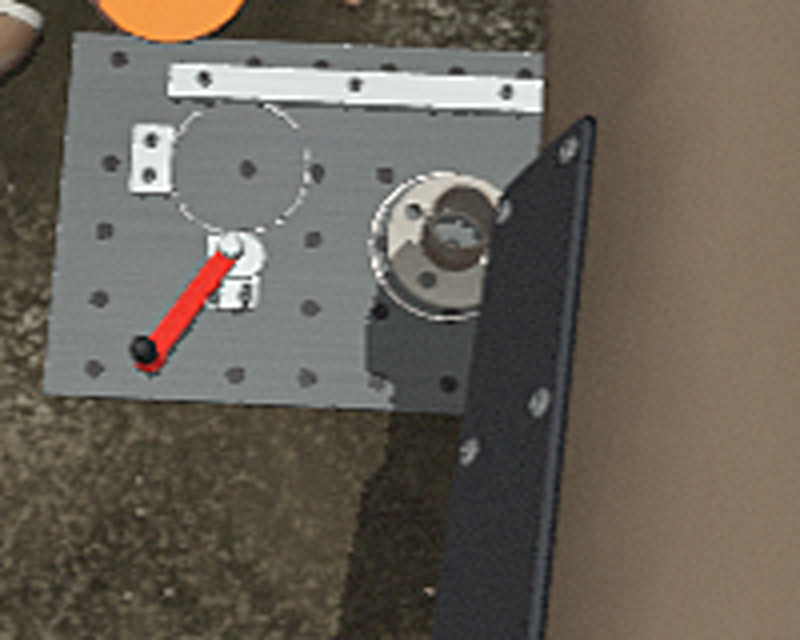

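apply_moves --plan '[[154,[0.01,-0.11,0.74],0],[154,[0.01,-0.11,0.74],0],[154,[0.01,-0.11,0.74],0],[154,[0.01,-0.11,0.74],0],[154,[0,0,0],0]]'

```text
time_s: 10.12
tcp_pos: [0.5635, -0.201, 0.0503]
eef_rot: [162.1, 0.5, 152.9]
contact_force: [-0.4, -0.2, -0.8]
gripper_width: 0.0347
```

```bash
python3 g.py .5665 -.201 .0145;  python3 - <<'E'
from h import *
c=viewer.capture("scene"); crop(c,170,330,140,270,5,"s2.png")
E
```

```text
t 10.125 tcp [ 0.5635 -0.201   0.0503] F [-0.4 -0.2 -0.8] j [-13.  24. -14. -23. -50.   1.] w 0.0347
z az 61.3 tilt 17.9 y az 63.1 yz 0.307
units [-0.05 -0.2   0.69]
```

View pics/s2.png

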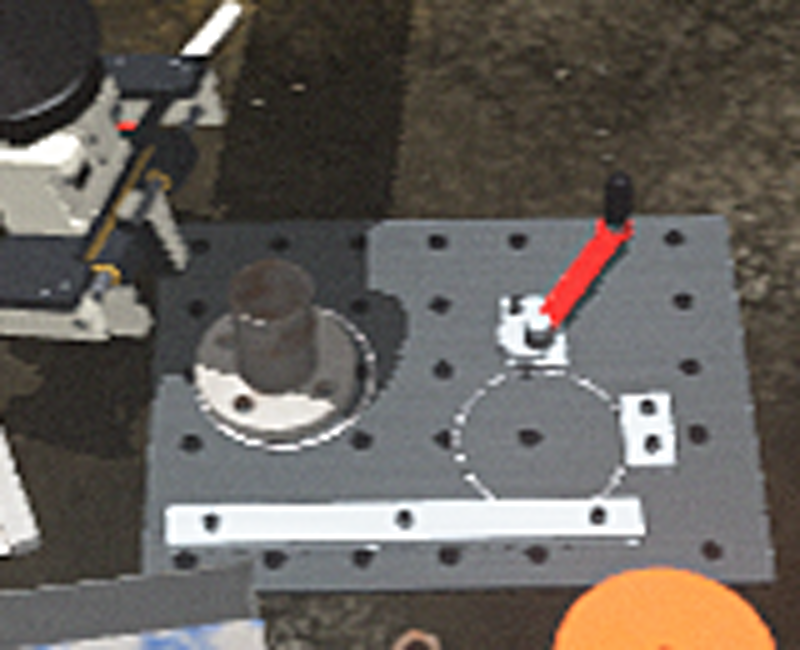

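apply_moves --plan '[[154,[-0.01,-0.05,0.18],0],[154,[-0.01,-0.05,0.18],0],[154,[-0.01,-0.05,0.18],0],[154,[-0.01,-0.05,0.15],0],[154,[0,0,0],0],[154,[0,0,0],0]]'

```text
time_s: 10.92
tcp_pos: [0.5677, -0.2031, 0.0162]
eef_rot: [162.1, 0.8, 152.8]
contact_force: [-0.8, -0.2, -0.2]
gripper_width: 0.0346
```

```bash
python3 g.py .579 -.178 .0145
```

```text
t 10.925 tcp [ 0.5677 -0.2031  0.0162] F [-0.8 -0.2 -0.2] j [-14.  26. -14. -24. -47.   3.] w 0.0346
z az 60.4 tilt 17.9 y az 63.1 yz 0.308
units [0.03 0.51 0.2 ]
```

apply_moves --plan '[[154,[0.01,0.08,0.05],0],[154,[0.01,0.08,0.04],0],[154,[0,0.08,0.03],0],[154,[0,0.06,0.02],0],[154,[0,0,0],0]]'

```text
time_s: 11.55
tcp_pos: [0.5745, -0.1876, 0.0142]
eef_rot: [162.1, 0.8, 152.8]
contact_force: [0.1, -0.3, 0.6]
gripper_width: 0.0348
```

```bash
python3 g.py .579 -.178 .014;  python3 - <<'E'
from h import *
c=viewer.capture("scene"); crop(c,170,330,140,270,5,"s3.png")
E
```

```text
t 11.55 tcp [ 0.5745 -0.1876  0.0142] F [ 0.1 -0.3  0.6] j [-12.  26. -15. -24. -46.   1.] w 0.0348
z az 60.4 tilt 17.9 y az 63.1 yz 0.308
units [0.01 0.2  0.07]
```

View pics/s3.png

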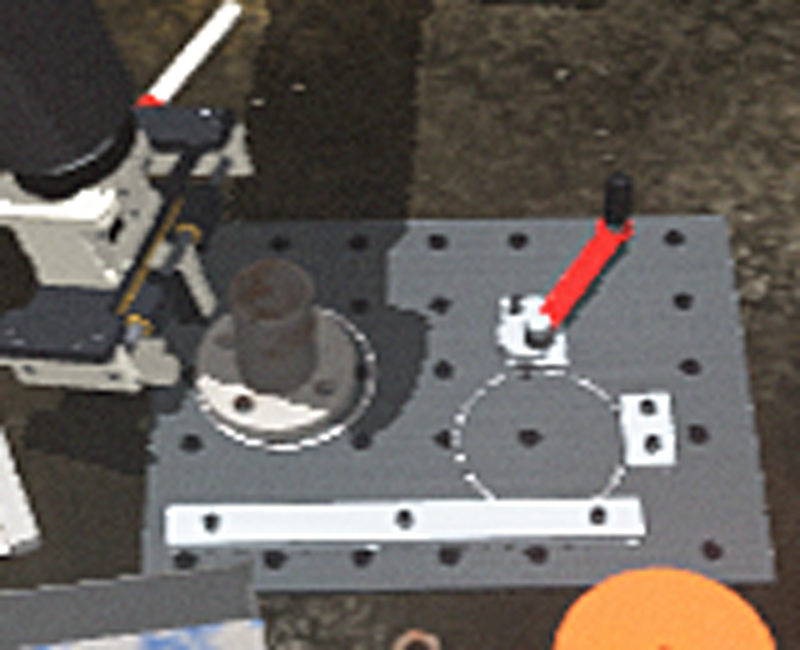

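apply_moves --plan '[[154,[0,0.03,0.01],0],[154,[0,0.03,0.01],0],[154,[0,0.03,0.01],0],[154,[0,0.03,0.01],0],[154,[0,0,0],0]]'

```text
time_s: 12.22
tcp_pos: [0.5772, -0.1822, 0.0141]
eef_rot: [162.1, 0.8, 152.8]
contact_force: [-0.1, -0.3, -0.3]
gripper_width: 0.0343
```

```bash
python3 g.py .579 -.178 .014;  python3 - <<'E'
from h import *
c=viewer.capture("scene"); crop(c,170,330,140,270,5,"s4.png")
E
```

```text
t 12.225 tcp [ 0.5772 -0.1822  0.0141] F [-0.1 -0.3 -0.3] j [-11.  26. -15. -24. -46.   1.] w 0.0343
z az 60.4 tilt 17.9 y az 63.1 yz 0.308
units [0.01 0.09 0.03]
```

View pics/s4.png

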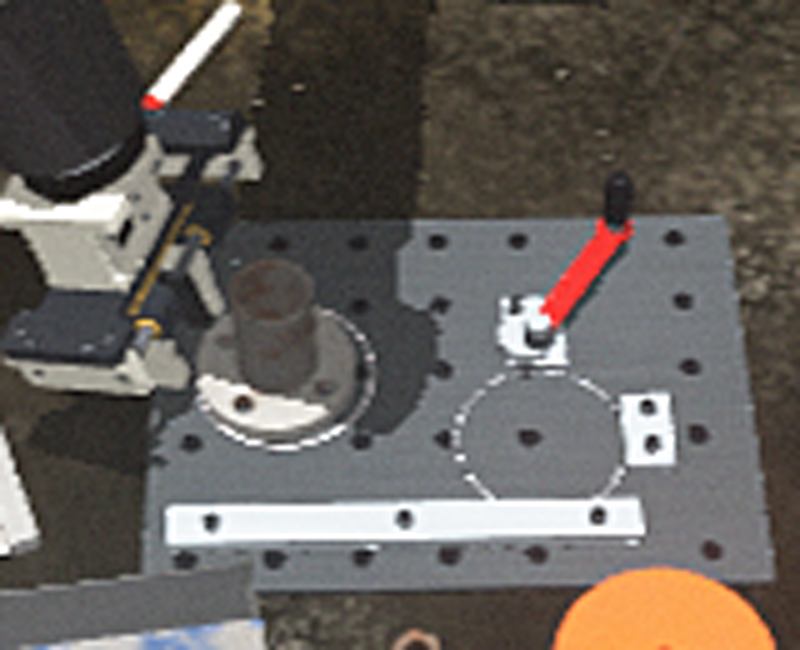

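apply_moves --plan '[[154,[0,0.02,0.006],0],[154,[0,0.02,0.006],0],[154,[0,0.02,0.006],0],[154,[0,0.02,0.006],0],[154,[0,0.02,0.006],0],[154,[0,0.02,0.006],0]]'

```text
time_s: 13.02
tcp_pos: [0.5798, -0.1766, 0.0141]
eef_rot: [162.1, 0.7, 152.8]
contact_force: [-3.0, -3.3, -0.0]
gripper_width: 0.0346
```

```bash
python3 g.py .579 -.178 .014;  python3 - <<'E'
from h import *
c=viewer.capture("scene"); crop(c,170,330,140,270,5,"s5.png")
E
```

```text
t 13.025 tcp [ 0.5798 -0.1766  0.0141] F [-3.  -3.3 -0. ] j [-11.  26. -15. -24. -46.   0.] w 0.0346
z az 60.5 tilt 17.9 y az 63.1 yz 0.308
units [ 0.   -0.03 -0.01]
```

View pics/s5.png

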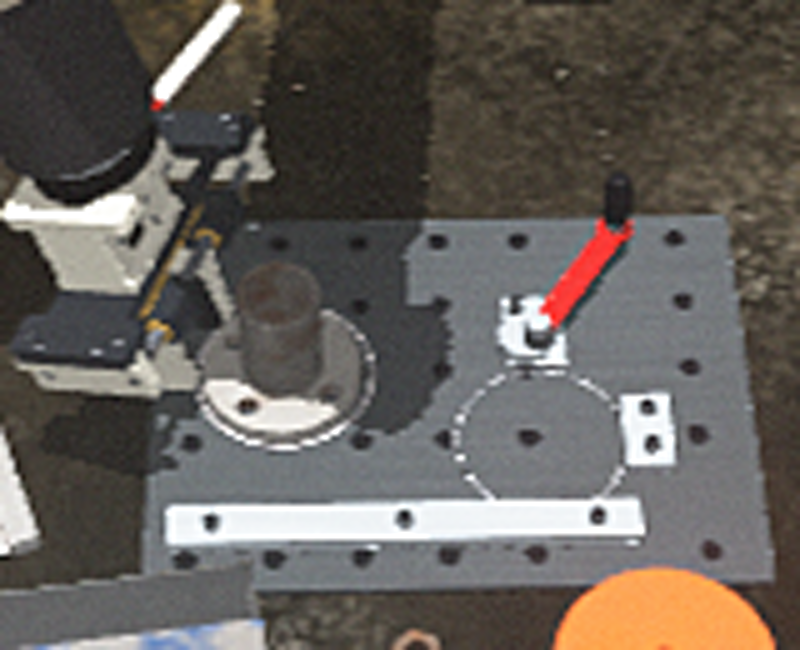

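apply_moves --plan '[[154,[-0.007,0.03,0.01],0],[154,[-0.01,0.04,0.013],0],[154,[-0.013,0.055,0.018],0],[154,[-0.013,0.055,0.018],0],[154,[-0.013,0.055,0.018],0],[154,[-0.013,0.055,0.018],0],[154,[-0.013,0.055,0.018],0],[154,[-0.013,0.055,0.018],0],[154,[-0.013,0.055,0.018],0],[154,[-0.013,0.055,0.018],0],[154,[-0.01,0.04,0.013],0],[154,[-0.005,0.02,0.007],0]]'

```text
time_s: 14.58
tcp_pos: [0.5999, -0.153, 0.0141]
eef_rot: [162.1, 0.8, 152.8]
contact_force: [-1.5, -2.9, -0.5]
gripper_width: 0.0346
```

```bash
python3 g.py .579 -.178 .014;  python3 - <<'E'
from h import *
c=viewer.capture("scene"); crop(c,170,330,140,270,5,"s6.png")
c=viewer.capture("top"); crop(c,180,335,125,240,5,"t6.png")
E
```

```text
t 14.575 tcp [ 0.5999 -0.153   0.0141] F [-1.5 -2.9 -0.5] j [ -8.  27. -14. -24. -45.  -3.] w 0.0346
z az 60.5 tilt 17.9 y az 63.1 yz 0.308
units [ 0.14 -0.6  -0.19]
```

View pics/s6.png

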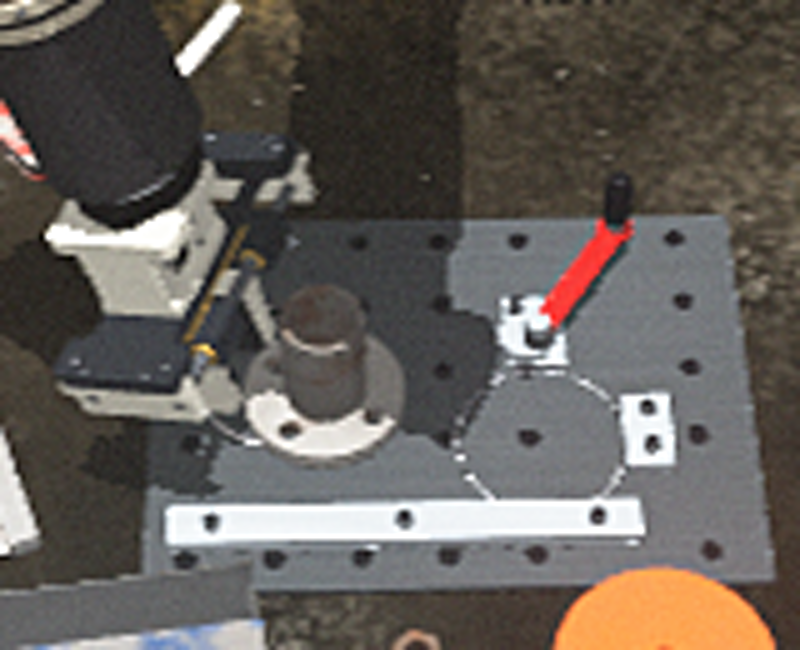

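View pics/t6.png

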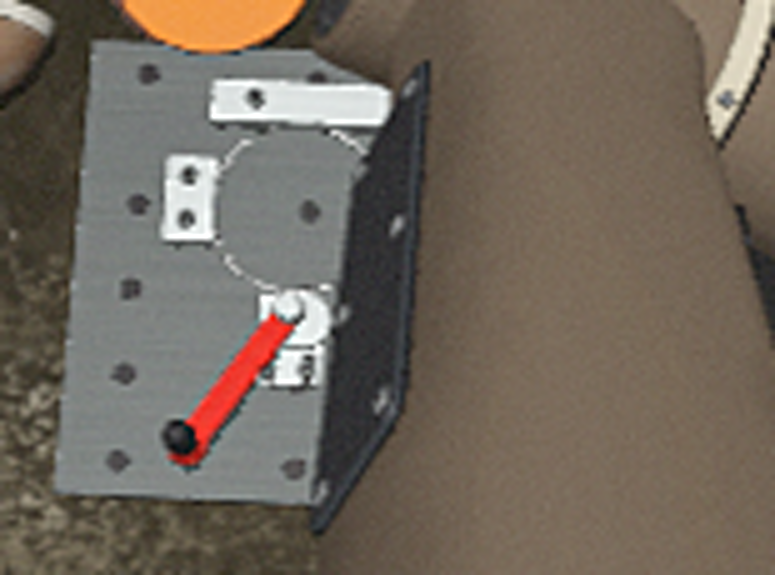

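apply_moves --plan '[[154,[-0.007,0.03,0.01],0],[154,[-0.01,0.04,0.013],0],[154,[-0.015,0.06,0.02],0],[154,[-0.017,0.07,0.023],0],[154,[-0.017,0.07,0.023],0],[154,[-0.017,0.07,0.023],0],[154,[-0.017,0.07,0.023],0],[154,[-0.017,0.07,0.023],0],[154,[-0.017,0.07,0.023],0],[154,[-0.015,0.06,0.02],0],[154,[-0.01,0.04,0.013],0],[154,[-0.005,0.02,0.007],0]]'

```text
time_s: 16.18
tcp_pos: [0.6233, -0.1254, 0.0141]
eef_rot: [162.1, 0.8, 152.8]
contact_force: [-2.4, -3.8, -0.3]
gripper_width: 0.0346
```

```bash
python3 g.py .579 -.178 .014;  python3 - <<'E'
from h import *
c=viewer.capture("scene"); crop(c,170,330,140,270,5,"s7.png")
E
```

```text
t 16.175 tcp [ 0.6233 -0.1254  0.0141] F [-2.4 -3.8 -0.3] j [ -5.  28. -13. -24. -45.  -6.] w 0.0346
z az 60.4 tilt 17.9 y az 63.1 yz 0.308
units [ 0.31 -1.27 -0.42]
```

View pics/s7.png

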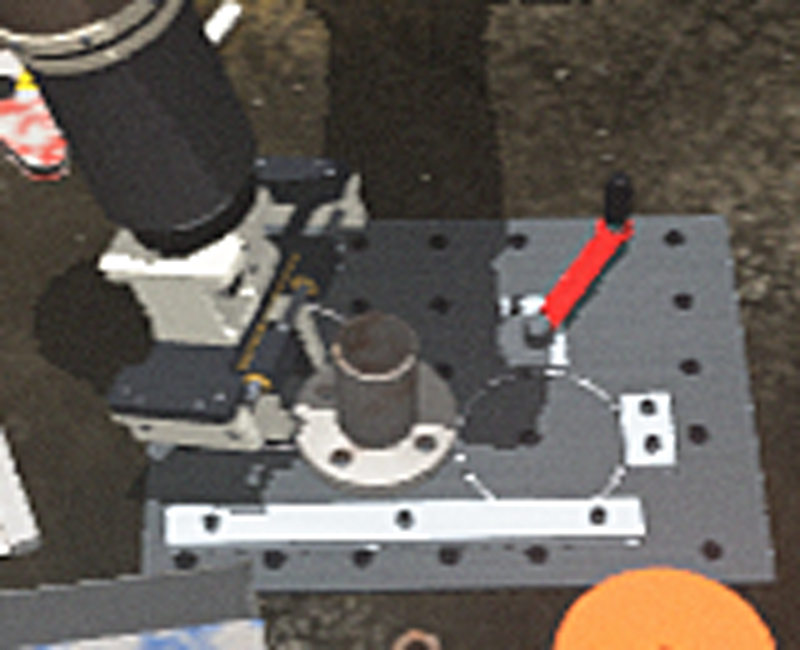

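apply_moves --plan '[[154,[-0.01,0.04,0.013],0],[154,[-0.013,0.055,0.018],0],[154,[-0.013,0.055,0.018],0],[154,[-0.013,0.055,0.018],0],[154,[-0.007,0.03,0.01],0],[154,[-0.007,0.03,0.01],0],[154,[-0.007,0.03,0.01],0]]'

```text
time_s: 17.1
tcp_pos: [0.6335, -0.1133, 0.014]
eef_rot: [162.1, 0.8, 152.8]
contact_force: [-3.5, -2.9, 0.8]
gripper_width: 0.0347
```

```bash
python3 g.py .579 -.178 .014;  python3 - <<'E'
from h import *
c=viewer.capture("scene"); crop(c,170,330,140,270,5,"s8.png")
E
```

```text
t 17.1 tcp [ 0.6335 -0.1133  0.014 ] F [-3.5 -2.9  0.8] j [ -4.  28. -12. -23. -44.  -7.] w 0.0347
z az 60.4 tilt 17.9 y az 63.1 yz 0.308
units [ 0.38 -1.57 -0.51]
```

View pics/s8.png

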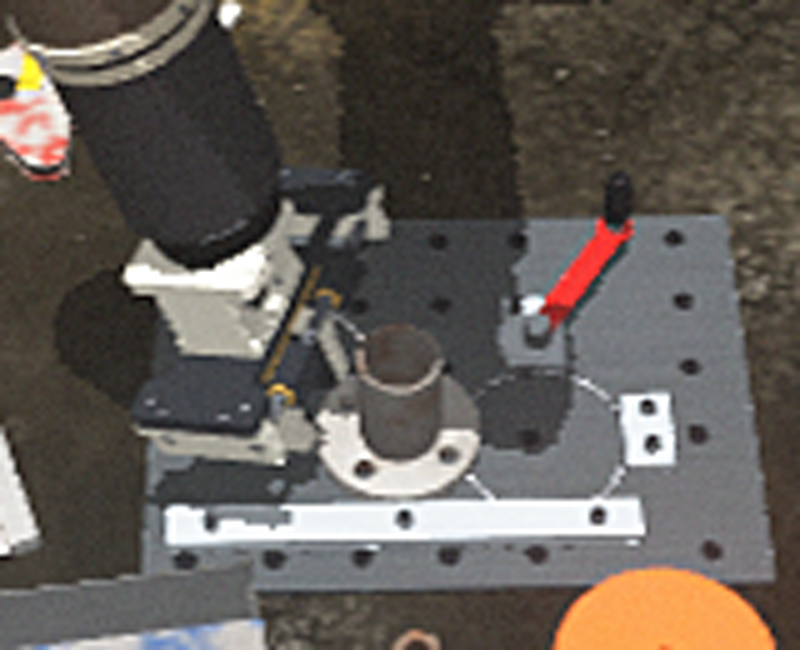

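apply_moves --plan '[[154,[-0.005,0.02,0.007],0],[154,[-0.005,0.02,0.007],0],[154,[-0.005,0.02,0.007],0],[154,[-0.005,0.02,0.007],0]]'

```text
time_s: 17.65
tcp_pos: [0.6361, -0.11, 0.014]
eef_rot: [162.1, 0.8, 152.8]
contact_force: [-4.2, -5.2, 1.9]
gripper_width: 0.0347
```

apply_moves --plan '[[154,[-0.005,0.02,0.007],0],[154,[-0.005,0.02,0.007],0]]'

```text
time_s: 17.9
tcp_pos: [0.6364, -0.1092, 0.0138]
eef_rot: [162.2, 0.7, 152.8]
contact_force: [-8.7, -9.1, 4.9]
gripper_width: 0.0347
```

apply_moves --plan '[[154,[0.01,0.018,0.006],0],[154,[0.013,0.036,0.012],0],[154,[0.02,0.054,0.017],0],[154,[0.02,0.054,0.017],0],[154,[0.02,0.054,0.017],0]]'

```text
time_s: 18.52
tcp_pos: [0.6373, -0.0977, 0.0138]
eef_rot: [162.2, 0.7, 152.8]
contact_force: [-9.6, -10.4, 5.3]
gripper_width: 0.0346
```

```bash
python3 g.py .579 -.178 .014;  python3 - <<'E'
from h import *
c=viewer.capture("scene"); crop(c,170,330,140,270,5,"s9.png")
E
```

```text
t 18.525 tcp [ 0.6373 -0.0977  0.0138] F [ -9.6 -10.4   5.3] j [ -2.  28. -12. -23. -44.  -9.] w 0.0346
z az 60.8 tilt 17.8 y az 63.0 yz 0.306
units [ 0.3  -1.86 -0.61]
```

View pics/s9.png

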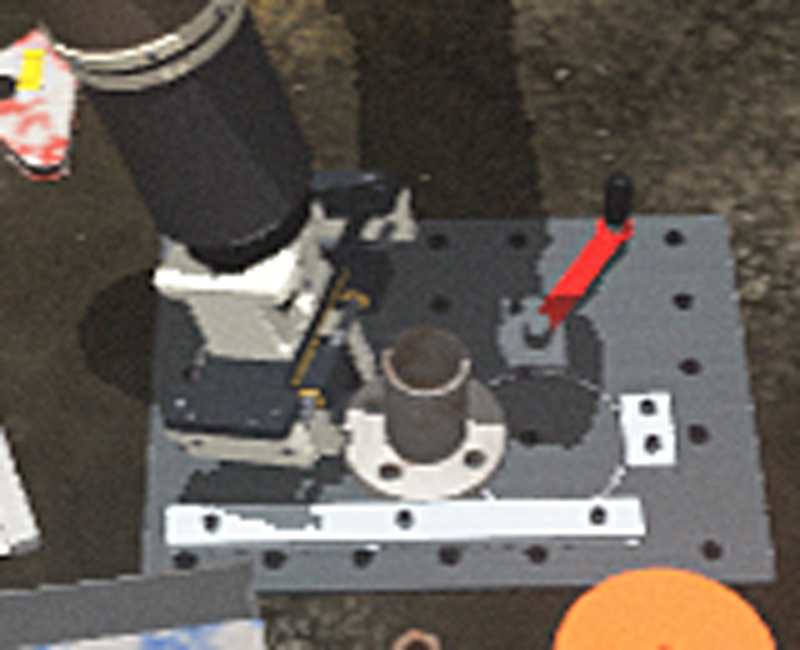

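apply_moves --plan '[[154,[0.015,0.036,0.012],0],[154,[0.022,0.054,0.017],0],[154,[0.025,0.062,0.02],0],[154,[0.025,0.062,0.02],0],[154,[0.025,0.062,0.02],0],[154,[0.025,0.062,0.02],0],[154,[0.025,0.062,0.02],0],[154,[0.025,0.062,0.02],0],[154,[0.025,0.062,0.02],0],[154,[0.025,0.062,0.02],0],[154,[0.022,0.054,0.017],0],[154,[0.013,0.036,0.012],0]]'

```text
time_s: 20.08
tcp_pos: [0.6418, -0.0597, 0.0137]
eef_rot: [162.2, 0.7, 152.8]
contact_force: [-8.2, -9.5, 5.6]
gripper_width: 0.0348
```

```bash
python3 g.py .579 -.178 .014;  python3 - <<'E'
from h import *
c=viewer.capture("scene"); crop(c,170,330,140,270,5,"s10.png")
E
```

```text
t 20.075 tcp [ 0.6418 -0.0597  0.0137] F [-8.2 -9.5  5.6] j [  2.  27. -13. -23. -42. -12.] w 0.0348
z az 60.7 tilt 17.8 y az 63.0 yz 0.306
units [ 0.04 -2.55 -0.83]
```

View pics/s10.png

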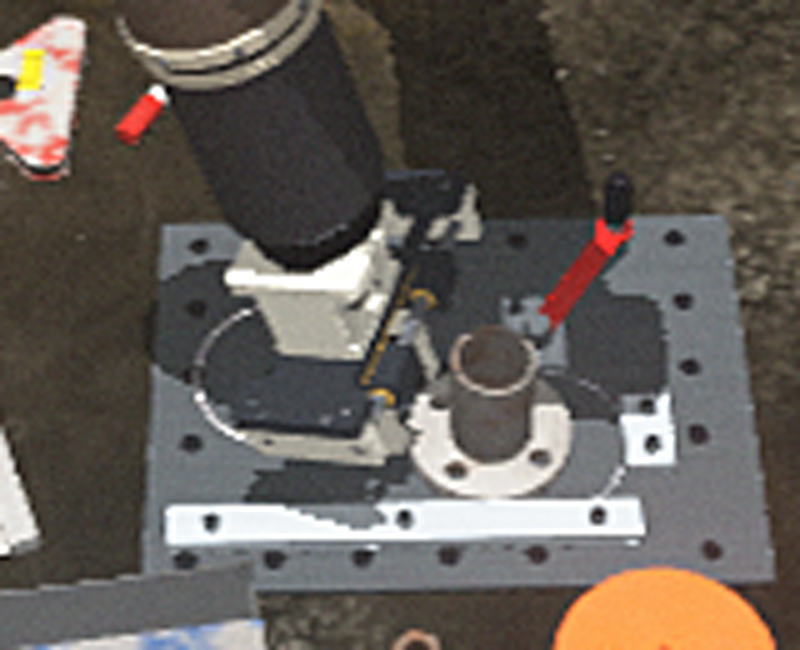

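apply_moves --plan '[[154,[0.013,0.036,0.012],0],[154,[0.022,0.054,0.017],0],[154,[0.025,0.062,0.02],0],[154,[0.025,0.062,0.02],0],[154,[0.025,0.062,0.02],0],[154,[0.025,0.062,0.02],0],[154,[0.022,0.054,0.017],0],[154,[0.015,0.036,0.012],0]]'

```text
time_s: 21.12
tcp_pos: [0.6447, -0.0357, 0.0137]
eef_rot: [162.2, 0.7, 152.8]
contact_force: [-8.3, -10.2, 6.2]
gripper_width: 0.035
```

```bash
python3 g.py .579 -.178 .014;  python3 - <<'E'
from h import *
c=viewer.capture("scene"); crop(c,170,330,140,270,5,"s11.png")
E
```

```text
t 21.125 tcp [ 0.6447 -0.0357  0.0137] F [ -8.3 -10.2   6.2] j [  4.  27. -14. -23. -41. -15.] w 0.035
z az 60.6 tilt 17.8 y az 63.0 yz 0.306
units [-0.13 -2.98 -0.96]
```

View pics/s11.png

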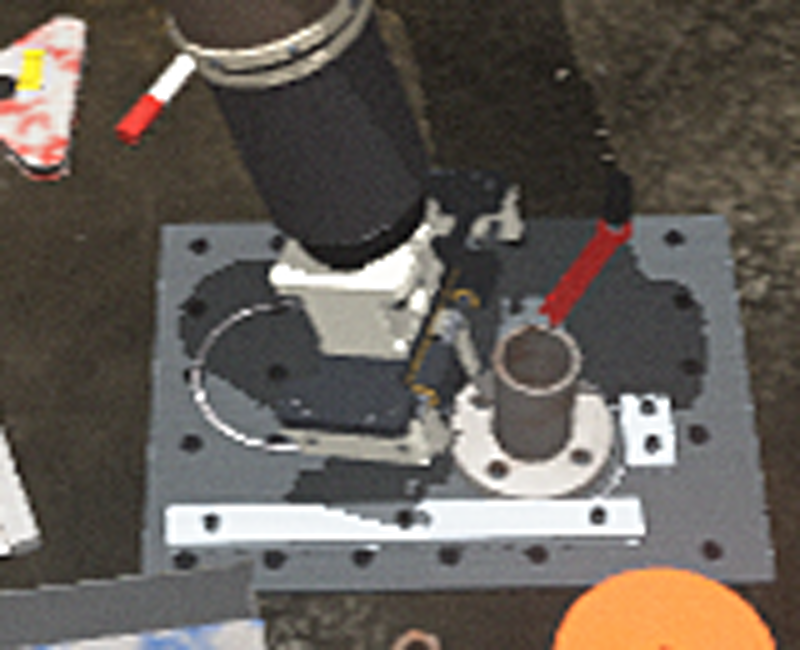

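apply_moves --plan '[[154,[0.009,0.022,0.007],0],[154,[0.009,0.022,0.007],0],[154,[0.009,0.022,0.007],0],[154,[0.009,0.022,0.007],0]]'

```text
time_s: 21.68
tcp_pos: [0.6452, -0.0309, 0.0137]
eef_rot: [162.2, 0.7, 152.8]
contact_force: [-7.2, -9.9, 5.6]
gripper_width: 0.0348
```

```bash
python3 g.py .579 -.178 .014;  python3 - <<'E'
from h import *
c=viewer.capture("scene"); crop(c,230,330,170,250,8,"s12.png")
c=viewer.capture("top"); crop(c,180,335,125,240,5,"t12.png")
E
```

```text
t 21.675 tcp [ 0.6452 -0.0309  0.0137] F [-7.2 -9.9  5.6] j [  4.  27. -14. -23. -41. -15.] w 0.0348
z az 60.6 tilt 17.8 y az 63.0 yz 0.306
units [-0.17 -3.07 -0.99]
```

View pics/s12.png

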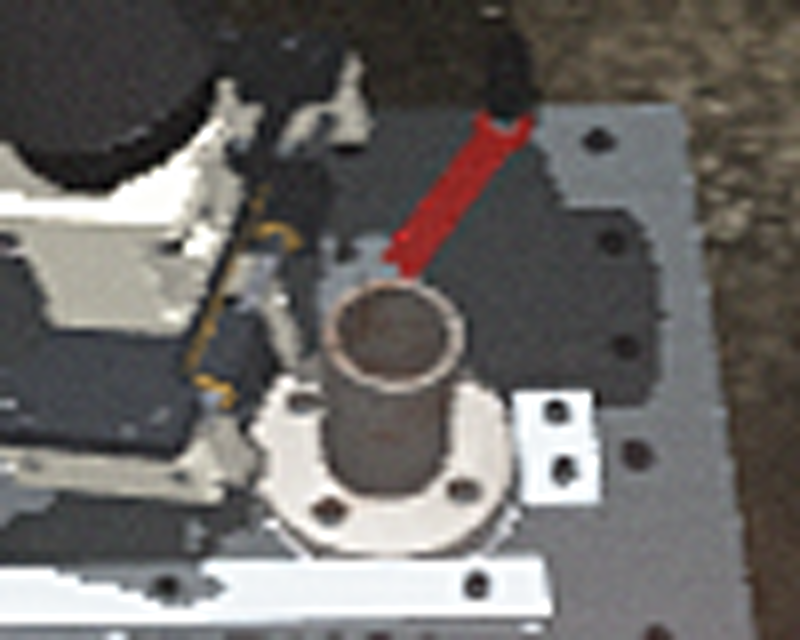

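View pics/t12.png

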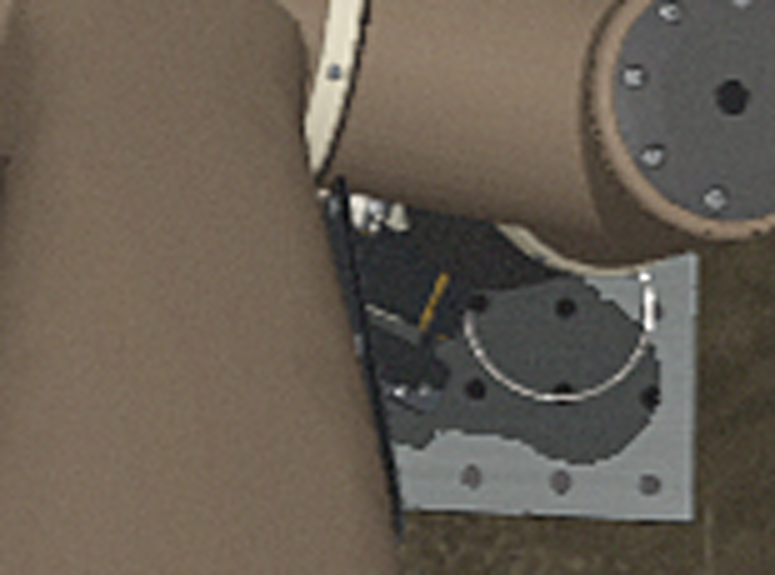

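apply_moves --plan '[[154,[0.007,0.018,0.006],0],[154,[0.007,0.018,0.006],0]]'

```text
time_s: 22.02
tcp_pos: [0.6455, -0.0289, 0.0137]
eef_rot: [162.2, 0.7, 152.8]
contact_force: [-7.5, -10.2, 6.5]
gripper_width: 0.035
```

apply_moves --plan '[[154,[0.006,0.015,0.005],0],[154,[0.006,0.015,0.005],0]]'

```text
time_s: 22.28
tcp_pos: [0.6456, -0.0277, 0.0137]
eef_rot: [162.2, 0.7, 152.8]
contact_force: [-8.5, -14.1, 5.3]
gripper_width: 0.0346
```

Fy is rising: the stop is being met.

apply_moves --plan '[[154,[0.006,0.015,0.005],0],[154,[0,0,0],0]]'

```text
time_s: 22.52
tcp_pos: [0.6456, -0.0275, 0.0137]
eef_rot: [162.2, 0.7, 152.8]
contact_force: [-8.4, -14.6, 6.6]
gripper_width: 0.0349
```

apply_moves --plan '[[154,[0.006,0.015,0.005],0],[154,[0,0,0],0]]'

```text
time_s: 22.78
tcp_pos: [0.6456, -0.0273, 0.0137]
eef_rot: [162.3, 0.7, 152.8]
contact_force: [-8.6, -16.3, 6.8]
gripper_width: 0.0347
```

```bash
python3 g.py .579 -.178 .014;  python3 - <<'E'
from h import *
c=viewer.capture("scene"); crop(c,230,330,170,250,8,"s13.png")
E
```

```text
t 22.775 tcp [ 0.6456 -0.0273  0.0137] F [ -8.6 -16.3   6.8] j [  5.  27. -14. -23. -41. -16.] w 0.0347
z az 60.5 tilt 17.8 y az 63.0 yz 0.305
units [-0.19 -3.13 -1.01]
```

View pics/s13.png

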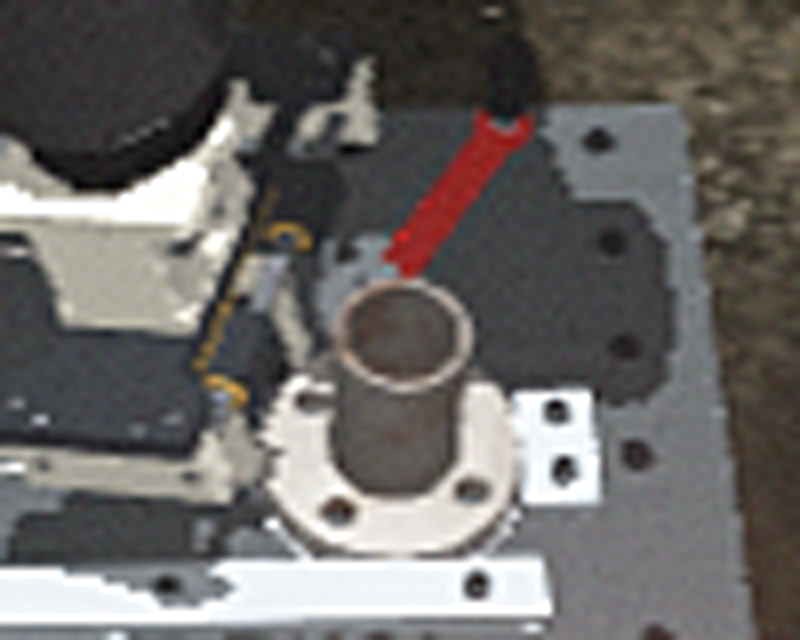

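apply_moves --plan '[[154,[0.008,0.02,0.006],0],[154,[0.008,0.02,0.006],0],[154,[0,0,0],0]]'

```text
time_s: 23.2
tcp_pos: [0.6456, -0.0268, 0.0137]
eef_rot: [162.4, 0.8, 152.8]
contact_force: [-9.6, -24.8, 8.4]
gripper_width: 0.0346
```

apply_moves --plan '[[154,[0,-0.02,-0.006],0],[154,[0,-0.02,-0.006],0],[154,[0,-0.03,-0.01],0],[154,[0,-0.05,-0.016],0],[154,[0,-0.1,-0.032],0],[154,[0,-0.2,-0.065],0],[154,[0,-0.3,-0.1],0],[154,[0,-0.4,-0.13],0],[154,[0,0.1,-0.7],0],[154,[0,0.1,-0.9],0],[154,[0,0.1,-0.9],0],[154,[0,0,0],0]]'

```text
time_s: 24.7
tcp_pos: [0.6094, -0.0972, 0.1418]
eef_rot: [161.9, 1.2, 152.8]
contact_force: [0.9, 0.2, -1.2]
gripper_width: 0.0347
```

```bash
python3 g.py .579 -.178 .014;  python3 - <<'E'
from h import *
c=viewer.capture("scene"); crop(c,170,330,140,270,5,"s14.png")
c=viewer.capture("top"); crop(c,180,335,125,240,5,"t14.png")
E
```

```text
t 24.7 tcp [ 0.6094 -0.0972  0.1418] F [ 0.9  0.2 -1.2] j [ -2.  17. -11. -19. -55. -15.] w 0.0347
z az 59.1 tilt 18.1 y az 63.1 yz 0.31
units [-0.15 -2.42  1.9 ]
```

View pics/s14.png

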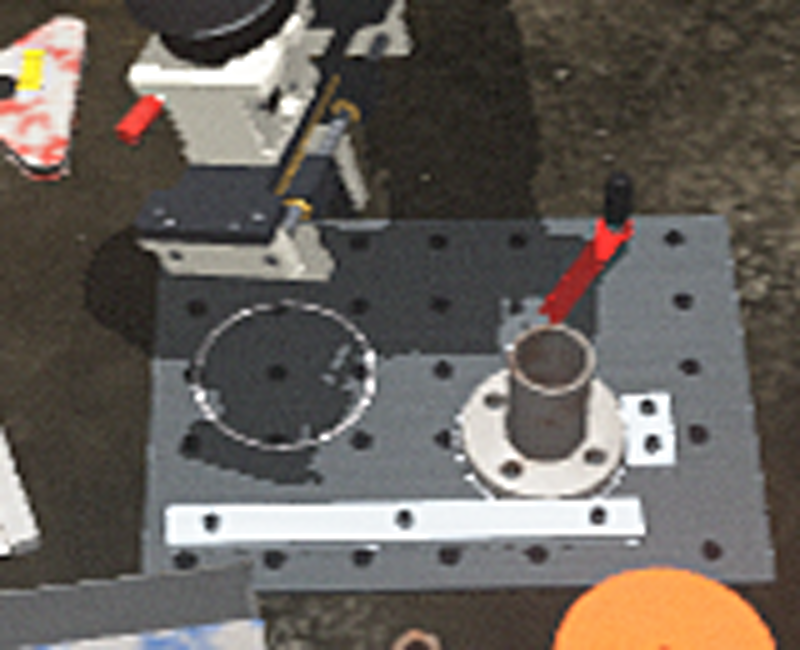

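View pics/t14.png

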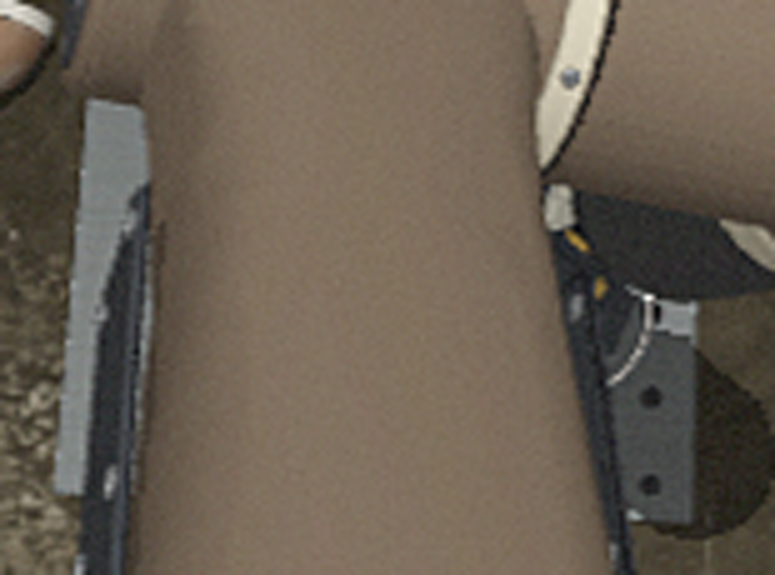

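```bash
python3 - <<'E'
from m import *
from scipy.optimize import least_squares as ls
S=viewer.capture("scene"); T=viewer.capture("top")
ti=cv2.imread("pics/top0.png"); si=cv2.imread("pics/scene0.png")
def blob(im,x0,x1,y0,y1):
    c=im[y0:y1,x0:x1].max(2)<45; n,l,s,ce=cv2.connectedComponentsWithStats(c.astype(np.uint8))
    i=1+s[1:,4].argmax(); return ce[i]+[x0,y0], s[i]
a,sa=blob(ti,205,228,203,222); b,sb=blob(si,284,304,170,190)
print(a,sa,b,sb)
f=lambda X:np.concatenate([proj(T,X)-a,proj(S,X)-b])
X=ls(f,[.53,.085,.06]); print(X.x,X.fun.round(1),topl(X.x)*1e3)
cv2.imwrite("pics/gr.png",np.hstack([cv2.resize(ti[195:230,200:235],(350,350)),cv2.resize(si[165:200,275:310],(350,350))]))
E
python3 g.py .537 .090 .14
```

```text
[ 0.62724829 -0.02893389 -0.12194854] -6.987136799115161 [-0.2 -0.8  0.2 -0.4  0.2 -0.1 -0.6 -0.2 -0.2 -0.8 -0.4 -0.9  0.1 -0.1]
[216.2  212.65] [ 8  6  6  7 20] [293.02631579 180.18421053] [ 7  7  6  8 38]
[0.53209196 0.0875527  0.05065131] [-0.3 -0.  -0.3  0. ] [-108.61984188  104.04606306]
t 25.0 tcp [ 0.6071 -0.0953  0.1359] F [-0.7  0.1  0.5] j [ -2.  17. -11. -20. -55. -15.] w 0.0348
z az 60.8 tilt 17.9 y az 63.0 yz 0.307
units [2.94 2.56 0.71]
```

View pics/gr.png

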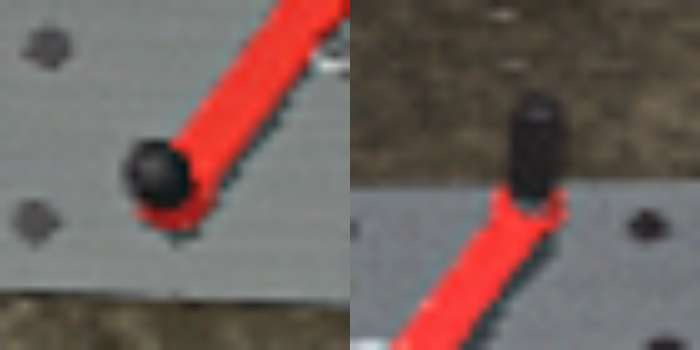

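```bash
python3 g.py .535 .0925 .14
```

```text
t 25.0 tcp [ 0.6071 -0.0953  0.1359] F [-0.7  0.1  0.5] j [ -2.  17. -11. -20. -55. -15.] w 0.0348
z az 60.8 tilt 17.9 y az 63.0 yz 0.307
units [3.   2.59 0.71]
```

apply_moves --plan '[[110,[0.42,0.37,0.1],0],[110,[0.42,0.37,0.1],0],[110,[0.42,0.37,0.1],0],[110,[0.42,0.37,0.1],0],[110,[0.42,0.37,0.1],0],[110,[0.42,0.37,0.1],0],[110,[0.42,0.37,0.1],0],[110,[0,0,0],0.8],[110,[0,0,0],0.7],[110,[0,0,0],0]]'

```text
time_s: 26.25
tcp_pos: [0.5378, 0.0913, 0.141]
eef_rot: [162.2, -2.0, 144.3]
contact_force: [-0.7, -1.1, -0.4]
gripper_width: 0.0497
```

```bash
python3 g.py .535 .0925 .05;  python3 - <<'E'
from h import *
c=viewer.capture("scene"); crop(c,170,330,120,250,5,"s15.png")
c=viewer.capture("wrist"); cv2.imwrite("pics/w15.png",c["frame"])
E
```

```text
t 26.25 tcp [0.5378 0.0913 0.141 ] F [-0.7 -1.1 -0.4] j [ 21.   8. -25. -16. -45. -47.] w 0.0497
z az 60.6 tilt 17.9 y az 53.6 yz 0.305
units [-0.01 -0.57  1.73]
```

View pics/s15.png

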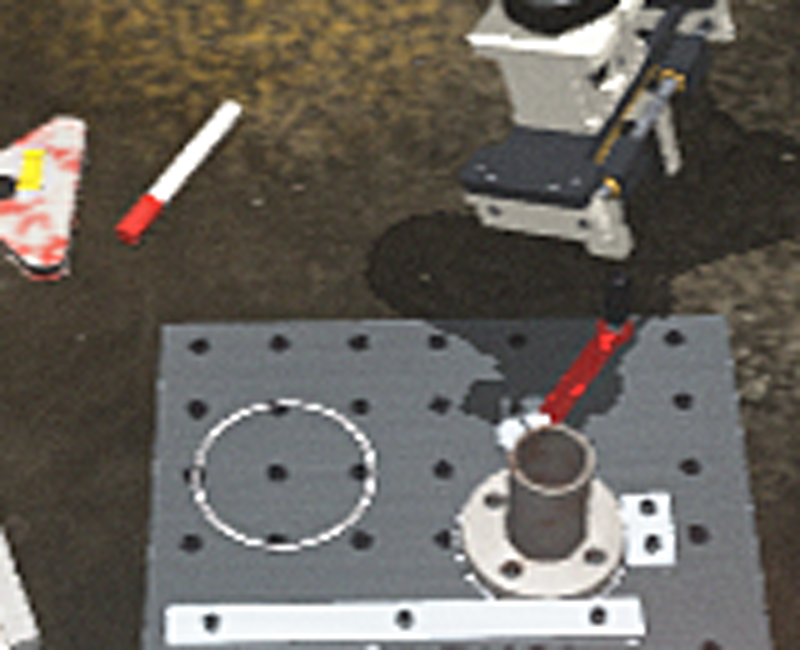

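View pics/w15.png

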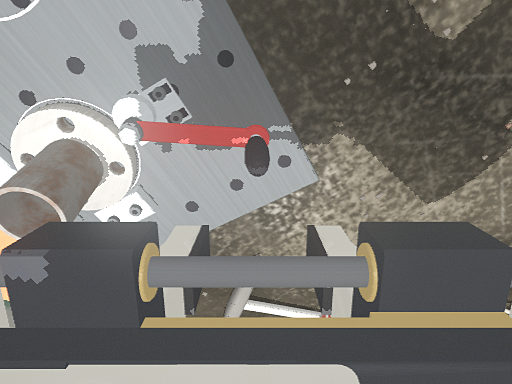

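apply_moves --plan '[[110,[0,-0.115,0.34],0],[110,[0,-0.115,0.34],0],[110,[0,-0.115,0.34],0],[110,[0,-0.115,0.34],0],[110,[0,-0.11,0.34],0],[110,[0,0,0],0]]'

```text
time_s: 27.1
tcp_pos: [0.5341, 0.0918, 0.0504]
eef_rot: [162.3, -2.1, 144.2]
contact_force: [-0.5, -0.7, 1.0]
gripper_width: 0.05
```

```bash
python3 g.py .535 .0925 .05;  python3 - <<'E'
from h import *
c=viewer.capture("scene"); crop(c,240,340,130,210,8,"s16.png")
c=viewer.capture("wrist"); cv2.imwrite("pics/w16.png",c["frame"])
E
```

```text
t 27.1 tcp [0.5341 0.0918 0.0504] F [-0.5 -0.7  1. ] j [ 21.  15. -29. -21. -34. -41.] w 0.05
z az 60.8 tilt 17.8 y az 53.6 yz 0.304
units [-0.01  0.02  0.02]
```

View pics/s16.png

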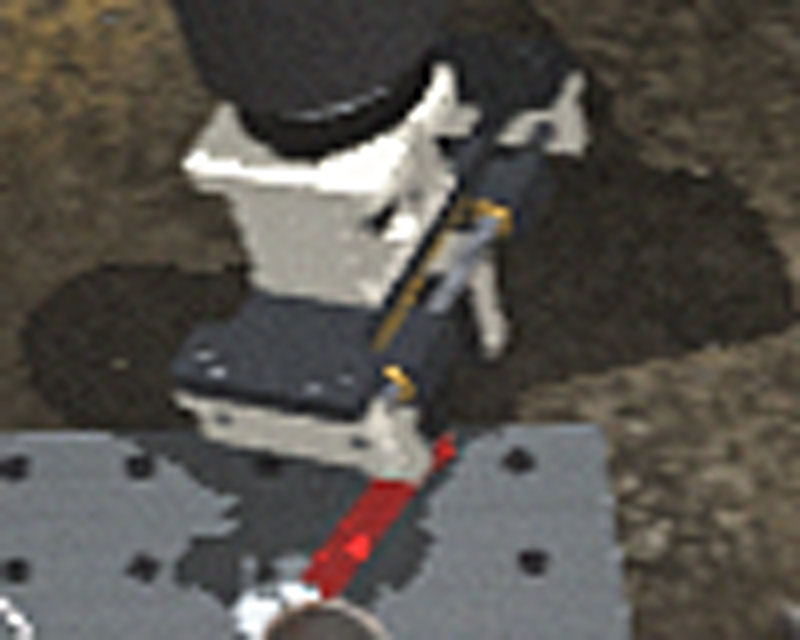

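View pics/w16.png

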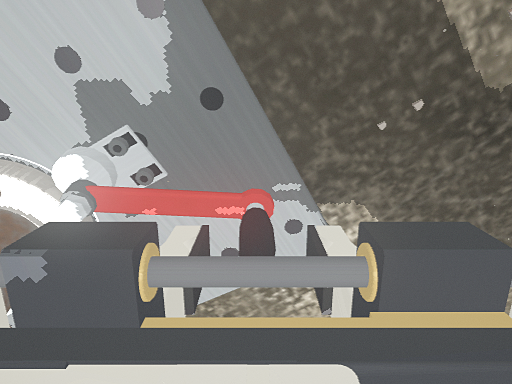

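apply_moves --squeeze 20 --plan '[[255,[0,0,0],0],[255,[0,0,0],0],[255,[0,0,0],0],[255,[0,0,0],0],[255,[0,0,0],0]]'

```text
time_s: 27.82
tcp_pos: [0.5356, 0.0919, 0.0525]
eef_rot: [162.1, -1.9, 144.2]
contact_force: [0.8, -2.2, 0.2]
gripper_width: 0.0169
```

```bash
python3 g.py .535 .0925 .05
```

```text
t 27.825 tcp [0.5356 0.0919 0.0525] F [ 0.8 -2.2  0.2] j [ 21.  15. -29. -20. -34. -41.] w 0.0169
z az 60.3 tilt 18.0 y az 53.6 yz 0.307
units [ 0.01 -0.01  0.05]
```

Run:
```python
from g import *
s,R=st(); a0=140.0; p0=s["tcp_pos"]
u=lambda a:0.095*np.array([np.cos(np.radians(a)),np.sin(np.radians(a)),0])
for k in range(0,20):
    d=u(a0+5*k+5)-u(a0+5*k); print(5*k+5,(R.T@d/.05/2).round(3),(p0+u(a0+5*k+5)-u(a0)).round(4)[:2])
```

```text
5 [ 0.003 -0.079 -0.025] [0.5305 0.0853]
10 [-0.005 -0.079 -0.026] [0.5261 0.0783]
15 [-0.012 -0.078 -0.026] [0.5223 0.071 ]
20 [-0.019 -0.077 -0.025] [0.5191 0.0633]
25 [-0.026 -0.075 -0.025] [0.5166 0.0554]
30 [-0.033 -0.072 -0.024] [0.5148 0.0473]
35 [-0.039 -0.069 -0.024] [0.5137 0.0391]
40 [-0.045 -0.065 -0.023] [0.5134 0.0308]
45 [-0.051 -0.061 -0.022] [0.5137 0.0225]
50 [-0.057 -0.057 -0.02 ] [0.5148 0.0143]
55 [-0.062 -0.052 -0.019] [0.5166 0.0062]
60 [-0.066 -0.047 -0.017] [ 0.5191 -0.0017]
65 [-0.07  -0.041 -0.016] [ 0.5223 -0.0093]
70 [-0.074 -0.035 -0.014] [ 0.5261 -0.0167]
75 [-0.077 -0.028 -0.012] [ 0.5305 -0.0237]
80 [-0.079 -0.022 -0.01 ] [ 0.5356 -0.0302]
85 [-0.081 -0.015 -0.008] [ 0.5412 -0.0363]
90 [-0.082 -0.008 -0.006] [ 0.5473 -0.0419]
95 [-0.083 -0.002 -0.003] [ 0.5539 -0.047 ]
100 [-0.083  0.005 -0.001] [ 0.5609 -0.0514]
```

apply_moves --plan '[[255,[0.003,-0.079,-0.025],0],[255,[0.003,-0.079,-0.025],0],[255,[-0.005,-0.079,-0.026],0],[255,[-0.005,-0.079,-0.026],0]]'

```text
time_s: 28.32
tcp_pos: [0.5259, 0.0785, 0.0526]
eef_rot: [162.1, -2.0, 144.3]
contact_force: [5.3, 1.6, 0.3]
gripper_width: 0.0171
```

```bash
python3 g.py .535 .0925 .05;  python3 - <<'E'
from h import *
c=viewer.capture("scene"); crop(c,240,340,130,210,8,"s17.png")
c=viewer.capture("wrist"); cv2.imwrite("pics/w17.png",c["frame"])
E
```

```text
t 28.325 tcp [0.5259 0.0785 0.0526] F [5.3 1.6 0.3] j [ 20.  14. -30. -21. -34. -40.] w 0.0171
z az 60.3 tilt 18.0 y az 53.6 yz 0.307
units [0.01 0.3  0.15]
```

View pics/w17.png

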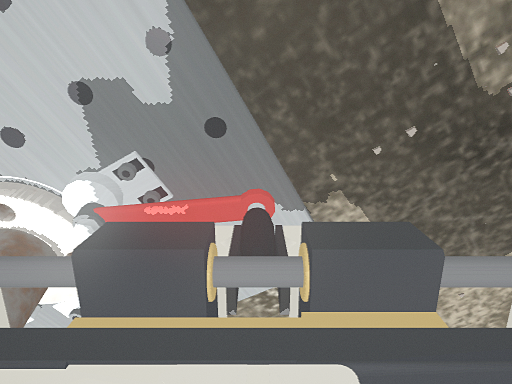

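apply_moves --plan '[[255,[-0.012,-0.078,-0.026],0],[255,[-0.012,-0.078,-0.026],0],[255,[-0.019,-0.077,-0.025],0],[255,[-0.019,-0.077,-0.025],0],[255,[-0.026,-0.075,-0.025],0],[255,[-0.026,-0.075,-0.025],0],[255,[-0.033,-0.072,-0.024],0],[255,[-0.033,-0.072,-0.024],0],[255,[-0.039,-0.069,-0.024],0],[255,[-0.039,-0.069,-0.024],0]]'

```text
time_s: 29.68
tcp_pos: [0.5108, 0.0392, 0.0519]
eef_rot: [162.3, -2.2, 144.3]
contact_force: [-4.5, 4.4, 10.7]
gripper_width: 0.0172
```

```bash
python3 g.py .535 .0925 .05;  python3 - <<'E'
from h import *
c=viewer.capture("scene"); crop(c,230,330,150,250,6,"s18.png")
c=viewer.capture("wrist"); cv2.imwrite("pics/w18.png",c["frame"])
E
```

```text
t 29.675 tcp [0.5108 0.0392 0.0519] F [-4.5  4.4 10.7] j [ 15.  13. -30. -22. -36. -34.] w 0.0172
z az 61.1 tilt 17.9 y az 53.6 yz 0.304
units [0.23 1.08 0.4 ]
```

View pics/w18.png

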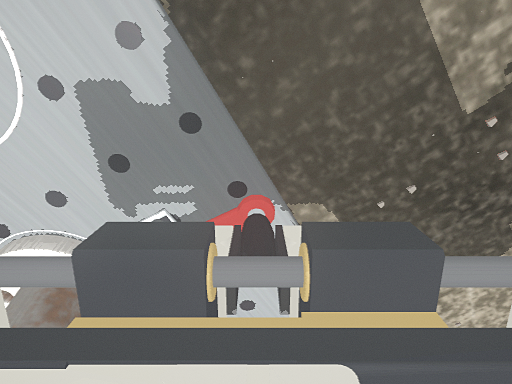

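View pics/s18.png

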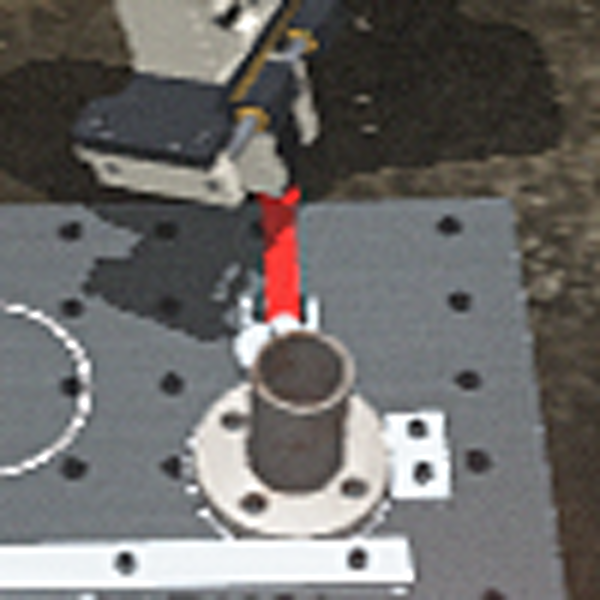

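apply_moves --plan '[[255,[-0.045,-0.06,-0.037],0],[255,[-0.045,-0.06,-0.037],0],[255,[-0.051,-0.061,-0.022],0],[255,[-0.051,-0.061,-0.022],0]]'

```text
time_s: 30.28
tcp_pos: [0.5094, 0.0224, 0.0524]
eef_rot: [162.4, -2.3, 144.3]
contact_force: [-7.9, 3.6, 5.1]
gripper_width: 0.0171
```

```bash
python3 g.py
```

```text
t 30.275 tcp [0.5094 0.0224 0.0524] F [-7.9  3.6  5.1] j [ 13.  13. -30. -22. -37. -32.] w 0.0171
z az 61.6 tilt 17.8 y az 53.5 yz 0.302
```

apply_moves --plan '[[255,[-0.046,-0.065,-0.024],0],[255,[-0.047,-0.063,-0.024],0],[255,[-0.051,-0.061,-0.022],0]]'

```text
time_s: 30.65
tcp_pos: [0.5098, 0.01, 0.0525]
eef_rot: [162.4, -2.3, 144.2]
contact_force: [-3.3, 2.9, 0.7]
gripper_width: 0.0173
```

```bash
python3 g.py;  python3 - <<'E'
from h import *
c=viewer.capture("scene"); crop(c,230,330,150,250,6,"s19.png")
E
```

```text
t 30.65 tcp [0.5098 0.01   0.0525] F [-3.3  2.9  0.7] j [ 11.  14. -30. -23. -37. -30.] w 0.0173
z az 61.4 tilt 17.8 y az 53.5 yz 0.303
```

View pics/s19.png

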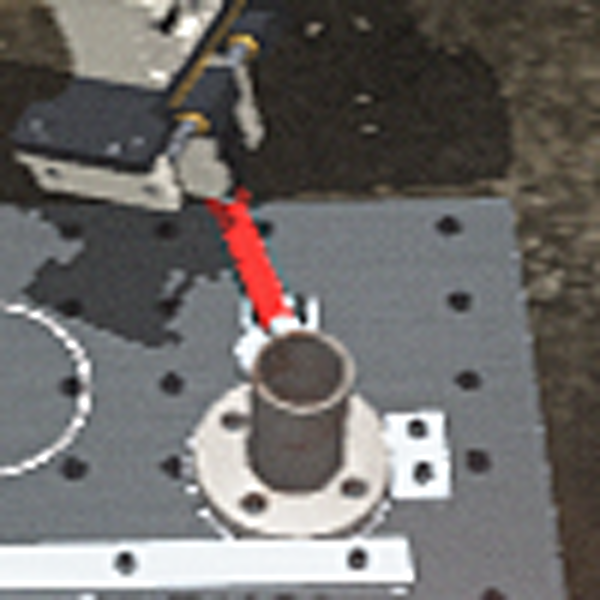

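apply_moves --plan '[[255,[-0.053,-0.06,-0.022],0],[255,[-0.056,-0.058,-0.021],0],[255,[-0.059,-0.055,-0.02],0]]'

```text
time_s: 31.08
tcp_pos: [0.5115, -0.0018, 0.0525]
eef_rot: [162.3, -2.3, 144.2]
contact_force: [-3.1, 6.0, -1.3]
gripper_width: 0.0174
```

apply_moves --plan '[[255,[-0.061,-0.052,-0.019],0],[255,[-0.063,-0.05,-0.019],0]]'

```text
time_s: 31.32
tcp_pos: [0.5131, -0.0095, 0.0524]
eef_rot: [162.3, -2.4, 144.2]
contact_force: [-3.4, 8.6, -2.3]
gripper_width: 0.0167
```

```bash
python3 g.py
```

```text
t 31.325 tcp [ 0.5131 -0.0095  0.0524] F [-3.4  8.6 -2.3] j [  8.  14. -29. -23. -39. -27.] w 0.0167
z az 61.6 tilt 17.8 y az 53.5 yz 0.303
```

apply_moves --plan '[[255,[-0.066,-0.046,-0.017],0],[255,[-0.068,-0.043,-0.016],0]]'

```text
time_s: 31.58
tcp_pos: [0.5154, -0.0169, 0.0523]
eef_rot: [162.3, -2.4, 144.2]
contact_force: [-4.4, 9.5, -0.4]
gripper_width: 0.017
```

```bash
python3 g.py;  python3 - <<'E'
from h import *
c=viewer.capture("scene"); crop(c,230,330,150,250,6,"s20.png")
c=viewer.capture("wrist"); cv2.imwrite("pics/w20.png",c["frame"])
E
```

```text
t 31.575 tcp [ 0.5154 -0.0169  0.0523] F [-4.4  9.5 -0.4] j [  7.  15. -28. -23. -39. -26.] w 0.017
z az 61.7 tilt 17.8 y az 53.5 yz 0.303
```

View pics/s20.png

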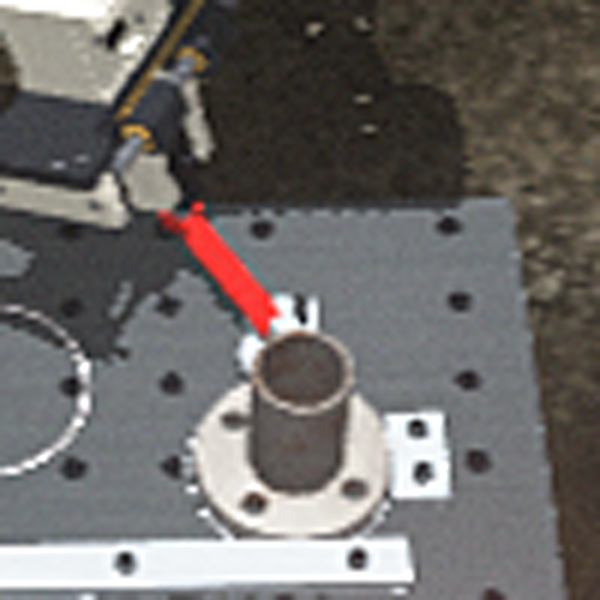

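View pics/w20.png

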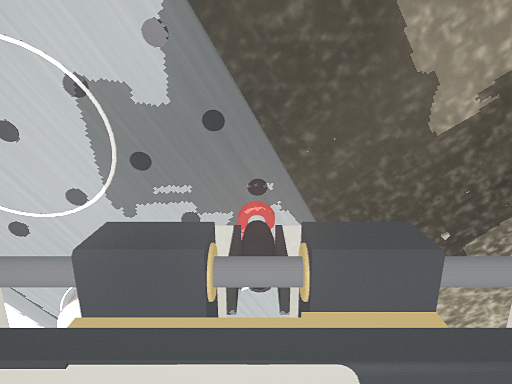

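apply_moves --plan '[[255,[-0.035,-0.021,-0.008],0],[255,[-0.035,-0.02,-0.008],0]]'

```text
time_s: 31.92
tcp_pos: [0.5169, -0.0207, 0.0523]
eef_rot: [162.3, -2.4, 144.2]
contact_force: [-5.4, 9.3, -0.5]
gripper_width: 0.017
```

apply_moves --plan '[[255,[-0.036,-0.019,-0.007],0],[255,[-0.036,-0.018,-0.007],0]]'

```text
time_s: 32.17
tcp_pos: [0.5183, -0.0242, 0.0522]
eef_rot: [162.3, -2.4, 144.3]
contact_force: [-6.8, 10.1, 0.8]
gripper_width: 0.0171
```

apply_moves --plan '[[255,[-0.037,-0.017,-0.007],0],[255,[-0.037,-0.016,-0.006],0]]'

```text
time_s: 32.42
tcp_pos: [0.5198, -0.0276, 0.0521]
eef_rot: [162.3, -2.5, 144.3]
contact_force: [-8.1, 10.2, 2.1]
gripper_width: 0.017
```

apply_moves --plan '[[255,[-0.038,-0.015,-0.006],0],[255,[-0.038,-0.014,-0.006],0]]'

```text
time_s: 32.67
tcp_pos: [0.5215, -0.0309, 0.052]
eef_rot: [162.4, -2.5, 144.3]
contact_force: [-9.6, 11.1, 3.6]
gripper_width: 0.017
```

```bash
python3 g.py;  python3 - <<'E'
from h import *
c=viewer.capture("scene"); crop(c,230,330,150,250,6,"s21.png")
c=viewer.capture("top"); crop(c,180,335,125,240,5,"t21.png")
E
```

```text
t 32.675 tcp [ 0.5215 -0.0309  0.052 ] F [-9.6 11.1  3.6] j [  5.  15. -27. -23. -40. -25.] w 0.017
z az 62.2 tilt 17.8 y az 53.5 yz 0.303
```

View pics/s21.png

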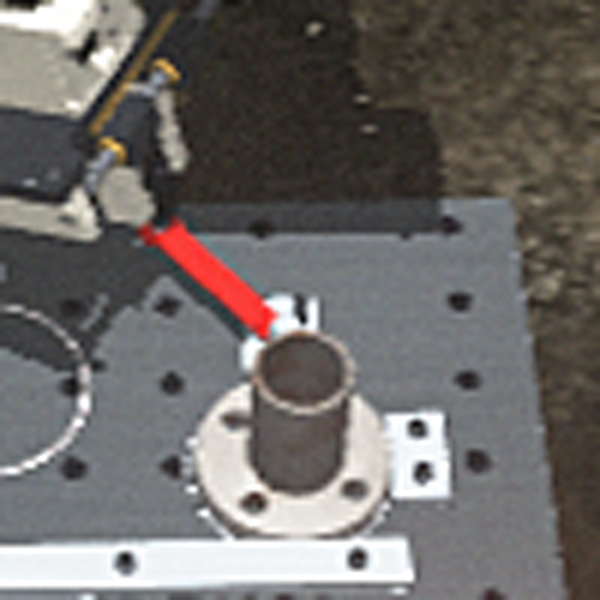

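View pics/t21.png

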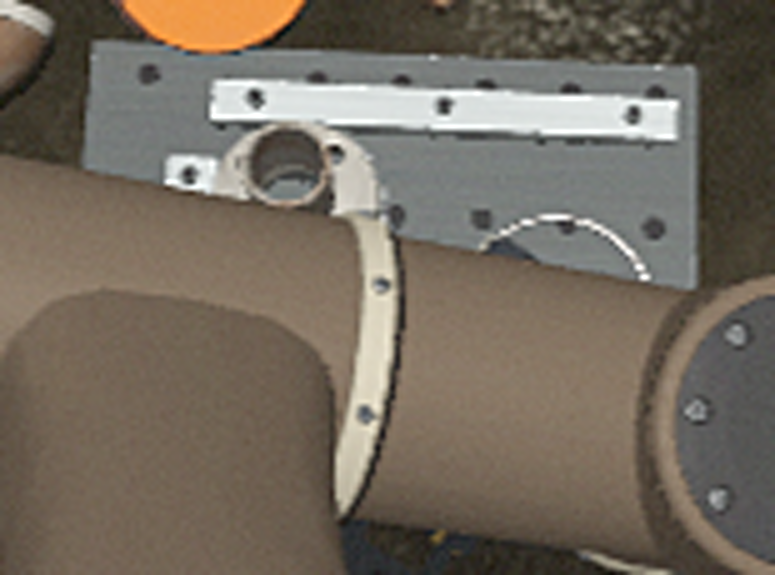

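apply_moves --plan '[[255,[0,0,0],0],[255,[0,0,0],0]]'

```text
time_s: 33.02
tcp_pos: [0.5218, -0.0312, 0.052]
eef_rot: [162.4, -2.5, 144.3]
contact_force: [-8.1, 9.8, 1.3]
gripper_width: 0.0172
```

apply_moves --plan '[[255,[-0.039,-0.013,-0.006],0],[255,[-0.039,-0.012,-0.006],0]]'

```text
time_s: 33.28
tcp_pos: [0.5233, -0.0342, 0.0519]
eef_rot: [162.4, -2.6, 144.3]
contact_force: [-10.2, 11.2, 4.3]
gripper_width: 0.0168
```

apply_moves --plan '[[255,[-0.04,-0.011,-0.006],0],[255,[-0.04,-0.01,-0.006],0],[255,[0,0,0],0]]'

```text
time_s: 33.65
tcp_pos: [0.5254, -0.0376, 0.0519]
eef_rot: [162.4, -2.6, 144.3]
contact_force: [-11.3, 9.6, 4.8]
gripper_width: 0.0167
```

apply_moves --plan '[[255,[-0.04,-0.01,-0.005],0],[255,[-0.04,-0.009,-0.005],0],[255,[-0.04,-0.008,-0.005],0],[255,[0,0,0],0]]'

```text
time_s: 34.15
tcp_pos: [0.5284, -0.0422, 0.0517]
eef_rot: [162.4, -2.7, 144.3]
contact_force: [-13.8, 9.0, 5.6]
gripper_width: 0.017
```

Run:
```python
from h import *
c=viewer.capture("scene"); crop(c,230,330,150,250,6,"s22.png")
c=viewer.capture("wrist"); cv2.imwrite("pics/w22.png",c["frame"])
```

```text
(no output)
```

View pics/s22.png

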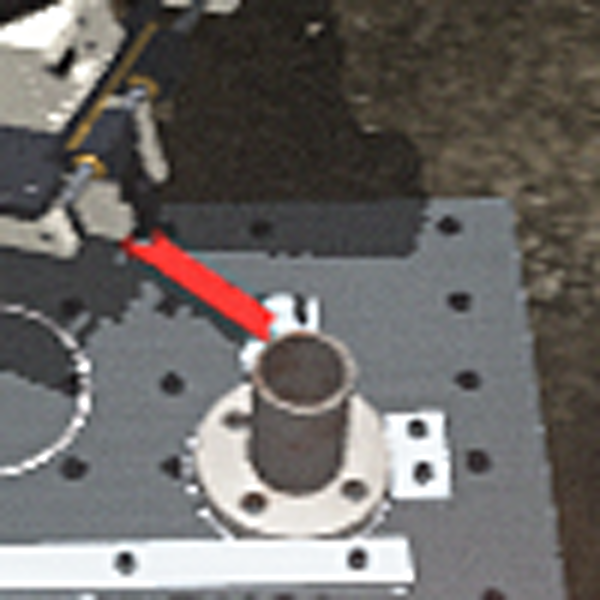

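View pics/w22.png

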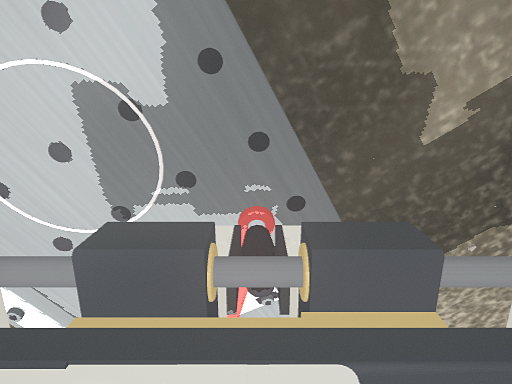

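Run:
```python
from m import *
for q in [(308,318),(306,320)]: print((topl(onz(T,tz(*q),.022))*1e3).round(1))
for q in [(289,304),]: print((topl(onz(T,tz(*q),.037))*1e3).round(1))
ti=cv2.imread("pics/top0.png"); si=cv2.imread("pics/scene0.png")
cv2.imwrite("pics/cam0.png",np.hstack([cv2.resize(ti[175:210,220:255],(420,420),interpolation=cv2.INTER_CUBIC),cv2.resize(si[188:218,263:293],(360,360),interpolation=cv2.INTER_CUBIC).copy() if 0 else cv2.resize(si[188:218,263:293],(420,420),interpolation=cv2.INTER_CUBIC)]))
```

```text
[ 0.62724829 -0.02893389 -0.12194854] -6.987136799115161 [-0.2 -0.8  0.2 -0.4  0.2 -0.1 -0.6 -0.2 -0.2 -0.8 -0.4 -0.9  0.1 -0.1]
[-32.1  41.3]
[-33.3  42.4]
[-27.7  51.4]
```

View pics/cam0.png

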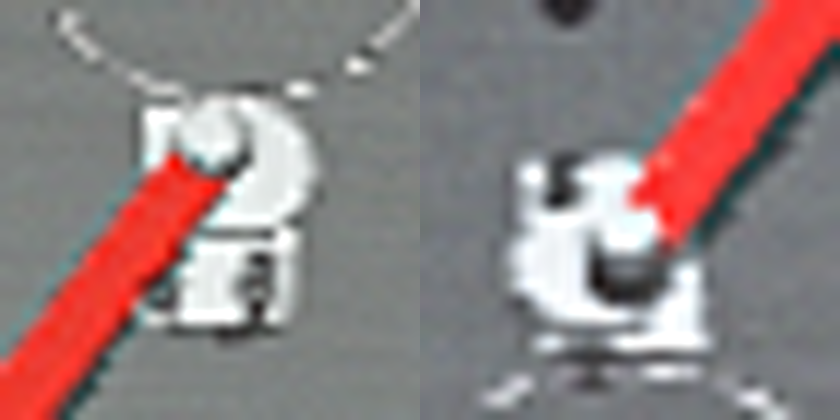

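apply_moves --plan '[[255,[0.04,0.008,0.005],0],[255,[0,0,0],0]]'

```text
time_s: 34.6
tcp_pos: [0.5281, -0.0415, 0.0519]
eef_rot: [162.4, -2.6, 144.3]
contact_force: [-10.5, 6.2, 3.9]
gripper_width: 0.017
```

apply_moves --plan '[[255,[0.04,0.009,0.005],0],[255,[0,0,0],0]]'

```text
time_s: 34.85
tcp_pos: [0.5273, -0.0404, 0.052]
eef_rot: [162.4, -2.5, 144.3]
contact_force: [-9.9, 3.9, 2.4]
gripper_width: 0.0171
```

apply_moves --plan '[[255,[0.04,0.01,0.005],0],[255,[0,0,0],0]]'

```text
time_s: 35.1
tcp_pos: [0.5264, -0.0391, 0.052]
eef_rot: [162.4, -2.5, 144.2]
contact_force: [-8.5, 2.1, 1.9]
gripper_width: 0.0172
```

apply_moves --plan '[[255,[0.04,0.01,0.005],0],[255,[0,0,0],0]]'

```text
time_s: 35.35
tcp_pos: [0.5255, -0.0379, 0.0521]
eef_rot: [162.4, -2.4, 144.2]
contact_force: [-7.6, -0.1, 1.5]
gripper_width: 0.0169
```

apply_moves --plan '[[255,[0.04,0.011,0.005],0],[255,[0,0,0],0]]'

```text
time_s: 35.6
tcp_pos: [0.5247, -0.0365, 0.0522]
eef_rot: [162.4, -2.4, 144.2]
contact_force: [-6.7, -0.7, 1.0]
gripper_width: 0.0169
```

apply_moves --plan '[[255,[0.04,0.012,0.005],0],[255,[0,0,0],0]]'

```text
time_s: 35.85
tcp_pos: [0.5238, -0.0351, 0.0523]
eef_rot: [162.4, -2.3, 144.2]
contact_force: [-5.7, -2.1, -0.5]
gripper_width: 0.017
```

apply_moves --plan '[[110,[0,0,0],0],[110,[0,0,0],0],[110,[0,0,0],0],[110,[0,0.12,-0.36],0],[110,[0,0.2,-0.6],0],[110,[0.3,0.1,-0.6],0],[110,[0.5,-0.7,-0.5],0],[110,[0.5,-0.7,-0.5],0],[110,[0.3,-0.7,-0.5],0],[110,[0,-0.7,-0.5],0]]'

```text
time_s: 37.1
tcp_pos: [0.3673, -0.1268, 0.1923]
eef_rot: [162.1, -1.8, 144.3]
contact_force: [-0.2, -1.8, -0.0]
gripper_width: 0.0498
```

```bash
python3 - <<'E'
from h import *
c=viewer.capture("scene"); crop(c,230,330,150,250,6,"s23.png"); cv2.imwrite("pics/s23full.png",c["frame"])
c=viewer.capture("top"); crop(c,180,335,125,240,5,"t23.png"); cv2.imwrite("pics/t23full.png",c["frame"])
E
python3 g.py
```

```text
t 37.2 tcp [ 0.3679 -0.1288  0.193 ] F [ 0.7 -0.2 -0.2] j [ -8.  -6. -30. -19. -61. -19.] w 0.05
z az 59.4 tilt 18.0 y az 53.6 yz 0.307
```

View pics/s23.png

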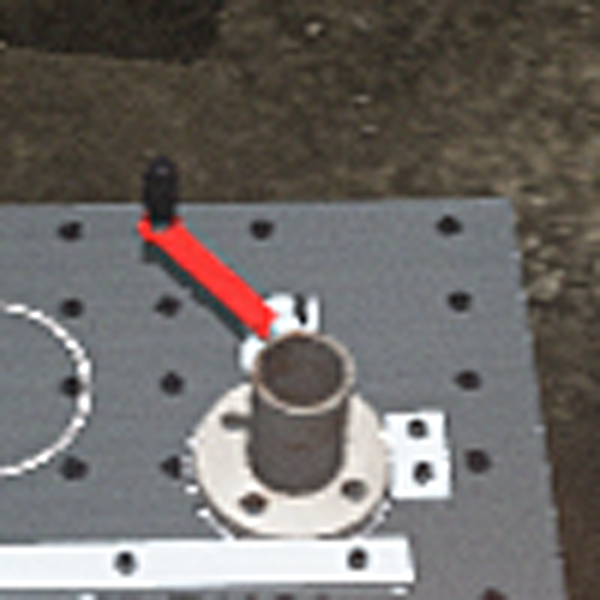

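View pics/t23.png

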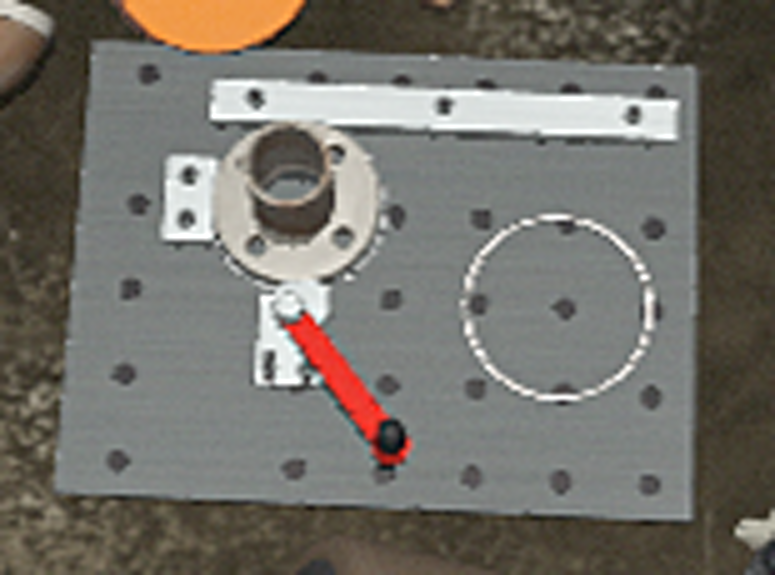

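Run:
```python
from m import *
ti=cv2.imread("pics/t23full.png"); si=cv2.imread("pics/s23full.png")
cv2.imwrite("pics/cam1.png",np.hstack([cv2.resize(ti[165:205,220:260],(400,400),interpolation=cv2.INTER_CUBIC),cv2.resize(si[190:230,260:300],(400,400),interpolation=cv2.INTER_CUBIC)]))
def blob(im,x0,x1,y0,y1):
    c=im[y0:y1,x0:x1].max(2)<45; n,l,s,ce=cv2.connectedComponentsWithStats(c.astype(np.uint8))
    i=1+s[1:,4].argmax(); return ce[i]+[x0,y0], s[i]
a,sa=blob(ti,250,268,205,220); b,sb=blob(si,250,262,174,188); print(a,sa,b,sb)
f=lambda X:np.concatenate([proj(T,X)-a,proj(S,X)-b])
X=least_squares(f,[.53,-.03,.06]); g=topl(X.x)*1e3; print(X.x,X.fun.round(1),g)
for pv in [(-29,52),(-27.5,51.5)]:
  d0=np.array([-108.6,104.0])-pv; d=g-pv
  print(pv,np.hypot(*d0),np.hypot(*d), np.degrees(np.arctan2(d0[1],d0[0])), np.degrees(np.arctan2(d[1],d[0]))%360)
# flange ellipse centre guess
print((topl(onz(T,tz(299,203),.022))*1e3).round(1))
```

```text
[ 0.62724829 -0.02893389 -0.12194854] -6.987136799115161 [-0.2 -0.8  0.2 -0.4  0.2 -0.1 -0.6 -0.2 -0.2 -0.8 -0.4 -0.9  0.1 -0.1]
[258.         213.33333333] [ 6  6  5  5 12] [256.15789474 182.10526316] [ 4  4  6  9 38]
[ 0.52190909 -0.02542787  0.04843607] [-0.2 -0.  -0.2  0. ] [-104.9833982    -9.33417058]
(-29, 52) 95.07975599463852 97.64915402900185 146.84476668961616 218.91063836841315
(-27.5, 51.5) 96.60983386798675 98.51128517378133 147.08304134677704 218.13635274187195
[34.9 50.3]
```

View pics/cam1.png

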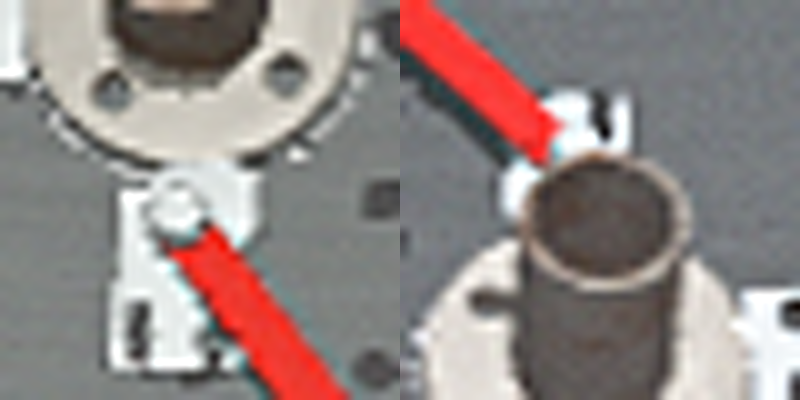

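Run:
```python
from m import *
def ang(name,x0,y0,k):
    im=cv2.imread("pics/"+name).astype(int); m=(im[...,2]>120)&(im[...,1]<90)&(im[...,0]<90)
    n,l,s,ce=cv2.connectedComponentsWithStats(m.astype(np.uint8)); 
    # lever component: choose nearest pivot pixel
    pv=(proj(S,pl(P,(-.029,.052),.034))-[x0,y0])*k
    best=min([i for i in range(1,n) if s[i,4]>60],key=lambda i:np.hypot(*(np.argwhere(l==i)[:,::-1]-pv).T).min())
    q=np.argwhere(l==best)[:,::-1]; w=np.array([topl(onz(S,((u+.5)/k-.5+x0,(v+.5)/k-.5+y0),.034)) for u,v in q[::7]])
    # centreline: bin along the principal axis
    c=w.mean(0); U=np.linalg.svd(w-c,full_matrices=False)[2][0]
    if U@(c-np.array([-.029,.052]))<0: U=-U
    return np.degrees(np.arctan2(U[1],U[0]))%360, (c*1e3).round(0), np.degrees(np.arctan2(*(c-[-.0275,.052])[::-1]))%360
for a in [("s14.png",170,140,5),("s18.png",230,150,6),("s19.png",230,150,6),("s20.png",230,150,6),("s21.png",230,150,6),("s22.png",230,150,6),("s23.png",230,150,6)]:
    print(a[0],ang(*a))
```

```text
[ 0.62724829 -0.02893389 -0.12194854] -6.987136799115161 [-0.2 -0.8  0.2 -0.4  0.2 -0.1 -0.6 -0.2 -0.2 -0.8 -0.4 -0.9  0.1 -0.1]
s14.png (np.float64(145.1897566085935), array([-70.,  83.]), np.float64(143.70906600281475))
s18.png (np.float64(177.39850528799278), array([-77.,  53.]), np.float64(179.28913580954415))
s19.png (np.float64(193.32840511997296), array([-76.,  36.]), np.float64(198.08584743002564))
s20.png (np.float64(209.6067871667087), array([-69.,  23.]), np.float64(214.82578467096204))
s21.png (np.float64(219.3924917392716), array([-64.,  17.]), np.float64(224.24227362907183))
s22.png (np.float64(227.6561681902492), array([-59.,  12.]), np.float64(232.14096546225363))
s23.png (np.float64(219.76160318118426), array([-65.,  16.]), np.float64(224.18701996629844))
```

Run:
```python
import cv2,numpy as np
ti=cv2.imread("pics/t23full.png"); t0=cv2.imread("pics/top0.png")
a=cv2.resize(ti[170:202,226:254],(392,448),interpolation=cv2.INTER_NEAREST)
b=cv2.resize(t0[170:202,226:254],(392,448),interpolation=cv2.INTER_NEAREST)
cv2.imwrite("pics/cam2.png",np.hstack([b,a]))
```

```text
(no output)
```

View pics/cam2.png

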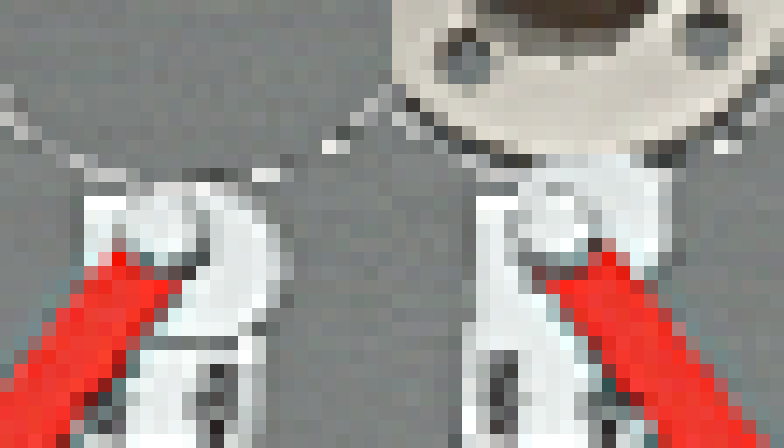

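```bash
python3 g.py .527 -.022 .13
```

```text
t 37.4 tcp [ 0.3689 -0.1261  0.1904] F [ 0.5 -0.9 -0.2] j [ -8.  -5. -30. -19. -60. -19.] w 0.0495
z az 60.3 tilt 18.0 y az 53.6 yz 0.306
units [-1.39  3.01  2.19]
```

apply_moves --plan '[[110,[-0.28,0.6,0.44],0],[110,[-0.28,0.6,0.44],0],[110,[-0.28,0.6,0.44],0],[110,[-0.28,0.6,0.44],0],[110,[-0.27,0.6,0.43],0],[110,[0,0,0],0]]'

```text
time_s: 38.15
tcp_pos: [0.5274, -0.0202, 0.1273]
eef_rot: [162.3, -2.1, 144.4]
contact_force: [-0.8, 0.1, 0.6]
gripper_width: 0.0499
```

```bash
python3 g.py .527 -.022 .05
python3 - <<'E'
from h import *
c=viewer.capture("wrist"); cv2.imwrite("pics/w24.png",c["frame"])
E
```

```text
t 38.15 tcp [ 0.5274 -0.0202  0.1273] F [-0.8  0.1  0.6] j [  7.   9. -24. -19. -48. -31.] w 0.0499
z az 61.1 tilt 17.8 y az 53.7 yz 0.304
units [-0.07 -0.5   1.46]
```

View pics/w24.png

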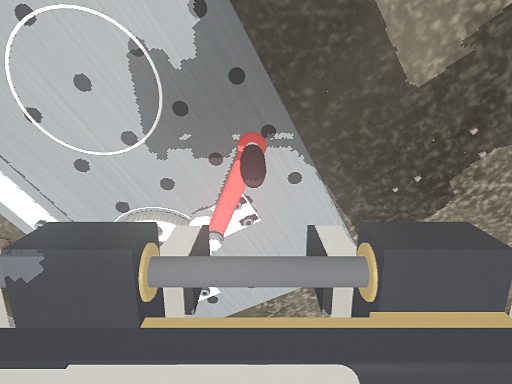

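Run:
```python
from g import *
s,R=st(); c=viewer.capture("wrist"); M=c["mount"]
for uv,z in [((254,178),.079),((253,163),.058),((249,145),.034)]:
    d=M[:3,:3]@np.linalg.inv(c["K"])@np.array([uv[0],uv[1],1.]); o=s["tcp_pos"]+R@M[:3,3]; d=R@d
    print(o+d*(z-o[2])/d[2])
```

```text
[ 0.52171986 -0.02706394  0.079     ]
[ 0.52228578 -0.02643862  0.058     ]
[ 0.52302599 -0.02939226  0.034     ]
```

apply_moves --plan '[[110,[-0.01,-0.13,0.36],0],[110,[-0.01,-0.13,0.36],0],[110,[-0.01,-0.13,0.36],0],[110,[-0.01,-0.13,0.36],0],[110,[0,0,0],0],[255,[0,0,0],0],[255,[0,0,0],0],[255,[0,0,0],0],[255,[0,0,0],0],[255,[0,0,0],0]]'

```text
time_s: 39.5
tcp_pos: [0.5244, -0.0244, 0.0531]
eef_rot: [162.1, -2.0, 144.3]
contact_force: [-1.2, 0.1, 1.4]
gripper_width: 0.0172
```

```bash
python3 g.py .527 -.022 .05
python3 - <<'E'
from g import *
s,R=st()
piv=np.array([.6047,.0262])
u=lambda a:0.095*np.array([np.cos(np.radians(a)),np.sin(np.radians(a)),0])
for a in range(213,180,-5): print(a,a-140,(R.T@(u(a-2.5)-u(a))/.05).round(3))
E
```

```text
t 39.5 tcp [ 0.5244 -0.0244  0.0531] F [-1.2  0.1  1.4] j [  6.  15. -27. -23. -39. -25.] w 0.0172
z az 60.3 tilt 18.0 y az 53.6 yz 0.306
units [-0.02  0.05  0.08]
213 73 [0.077 0.029 0.012]
208 68 [0.073 0.036 0.014]
203 63 [0.07  0.042 0.016]
198 58 [0.066 0.047 0.018]
193 53 [0.061 0.053 0.019]
188 48 [0.056 0.058 0.021]
183 43 [0.05  0.062 0.022]
```

apply_moves --plan '[[255,[0.077,0.029,0.012],0],[255,[0.075,0.033,0.013],0]]'

```text
time_s: 39.75
tcp_pos: [0.5203, -0.0174, 0.053]
eef_rot: [162.1, -1.9, 144.2]
contact_force: [-0.3, -3.2, 2.6]
gripper_width: 0.0169
```

apply_moves --plan '[[255,[0.073,0.036,0.014],0],[255,[0.072,0.039,0.015],0]]'

```text
time_s: 40.0
tcp_pos: [0.5165, -0.0095, 0.053]
eef_rot: [162.1, -2.0, 144.2]
contact_force: [0.8, -1.6, 2.7]
gripper_width: 0.0167
```

apply_moves --plan '[[255,[0.07,0.042,0.016],0],[255,[0.068,0.045,0.017],0]]'

```text
time_s: 40.25
tcp_pos: [0.5137, -0.0017, 0.0529]
eef_rot: [162.2, -2.0, 144.3]
contact_force: [0.5, -2.5, 3.9]
gripper_width: 0.0167
```

apply_moves --plan '[[255,[0.066,0.047,0.018],0],[255,[0.063,0.05,0.019],0]]'

```text
time_s: 40.5
tcp_pos: [0.5116, 0.0061, 0.0529]
eef_rot: [162.2, -2.0, 144.2]
contact_force: [1.6, -3.3, 4.2]
gripper_width: 0.017
```

apply_moves --plan '[[255,[0.061,0.053,0.019],0],[255,[0.058,0.056,0.02],0]]'

```text
time_s: 40.75
tcp_pos: [0.51, 0.0143, 0.0528]
eef_rot: [162.2, -2.0, 144.2]
contact_force: [2.4, -3.4, 4.2]
gripper_width: 0.0171
```

apply_moves --plan '[[255,[-0.056,-0.058,-0.021],0],[255,[-0.058,-0.056,-0.02],0]]'

```text
time_s: 41.0
tcp_pos: [0.511, 0.0067, 0.0528]
eef_rot: [162.1, -2.0, 144.3]
contact_force: [1.7, 5.7, 2.9]
gripper_width: 0.017
```

apply_moves --plan '[[255,[-0.061,-0.053,-0.019],0]]'

```text
time_s: 41.12
tcp_pos: [0.5116, 0.0026, 0.0527]
eef_rot: [162.1, -2.1, 144.3]
contact_force: [1.5, 5.6, 3.7]
gripper_width: 0.0172
```

apply_moves --plan '[[255,[-0.063,-0.05,-0.019],0]]'

```text
time_s: 41.25
tcp_pos: [0.5123, -0.0014, 0.0526]
eef_rot: [162.1, -2.1, 144.3]
contact_force: [0.4, 6.5, 3.7]
gripper_width: 0.0172
```

apply_moves --plan '[[255,[-0.066,-0.047,-0.018],0]]'

```text
time_s: 41.38
tcp_pos: [0.5131, -0.0053, 0.0525]
eef_rot: [162.2, -2.1, 144.3]
contact_force: [-0.8, 6.8, 5.2]
gripper_width: 0.0172
```

apply_moves --plan '[[255,[-0.068,-0.045,-0.017],0]]'

```text
time_s: 41.5
tcp_pos: [0.5141, -0.0092, 0.0524]
eef_rot: [162.2, -2.2, 144.3]
contact_force: [-0.7, 7.1, 5.3]
gripper_width: 0.0171
```

apply_moves --plan '[[255,[-0.07,-0.042,-0.016],0]]'

```text
time_s: 41.62
tcp_pos: [0.5153, -0.013, 0.0524]
eef_rot: [162.2, -2.2, 144.3]
contact_force: [-2.7, 6.0, 6.8]
gripper_width: 0.0172
```

apply_moves --plan '[[255,[-0.072,-0.039,-0.015],0]]'

```text
time_s: 41.75
tcp_pos: [0.5166, -0.0169, 0.0523]
eef_rot: [162.2, -2.2, 144.3]
contact_force: [-3.8, 5.2, 8.1]
gripper_width: 0.0172
```

apply_moves --plan '[[255,[-0.073,-0.033,-0.024],0]]'

```text
time_s: 41.88
tcp_pos: [0.5182, -0.0206, 0.0526]
eef_rot: [162.2, -2.3, 144.3]
contact_force: [-2.8, 5.9, 3.9]
gripper_width: 0.0171
```

apply_moves --plan '[[255,[-0.075,-0.03,-0.023],0]]'

```text
time_s: 42.0
tcp_pos: [0.5199, -0.0242, 0.0527]
eef_rot: [162.2, -2.3, 144.3]
contact_force: [-2.3, 6.6, 1.2]
gripper_width: 0.0173
```

apply_moves --plan '[[255,[-0.077,-0.026,-0.021],0]]'

```text
time_s: 42.12
tcp_pos: [0.5216, -0.0276, 0.0528]
eef_rot: [162.3, -2.4, 144.3]
contact_force: [-3.5, 6.1, 0.4]
gripper_width: 0.0172
```

apply_moves --plan '[[255,[-0.078,-0.025,-0.011],0]]'

```text
time_s: 42.25
tcp_pos: [0.5231, -0.0308, 0.0526]
eef_rot: [162.3, -2.4, 144.3]
contact_force: [-5.9, 7.7, 3.5]
gripper_width: 0.0173
```

apply_moves --plan '[[255,[-0.039,-0.012,-0.008],0]]'

```text
time_s: 42.38
tcp_pos: [0.524, -0.0324, 0.0526]
eef_rot: [162.3, -2.5, 144.3]
contact_force: [-6.8, 7.8, 3.2]
gripper_width: 0.0172
```

apply_moves --plan '[[255,[-0.039,-0.011,-0.008],0]]'

```text
time_s: 42.5
tcp_pos: [0.5247, -0.0338, 0.0526]
eef_rot: [162.3, -2.5, 144.3]
contact_force: [-6.7, 9.4, 2.3]
gripper_width: 0.0171
```

apply_moves --plan '[[255,[-0.04,-0.01,-0.008],0]]'

```text
time_s: 42.62
tcp_pos: [0.5256, -0.0352, 0.0525]
eef_rot: [162.3, -2.6, 144.3]
contact_force: [-7.8, 10.7, 3.3]
gripper_width: 0.0168
```

apply_moves --plan '[[255,[-0.04,-0.01,-0.008],0]]'

```text
time_s: 42.75
tcp_pos: [0.5264, -0.0366, 0.0525]
eef_rot: [162.3, -2.6, 144.3]
contact_force: [-7.8, 12.3, 3.0]
gripper_width: 0.0172
```

apply_moves --plan '[[255,[-0.04,-0.009,-0.008],0]]'

```text
time_s: 42.88
tcp_pos: [0.5272, -0.038, 0.0525]
eef_rot: [162.4, -2.7, 144.3]
contact_force: [-9.6, 12.2, 2.3]
gripper_width: 0.017
```

apply_moves --plan '[[255,[-0.04,-0.008,-0.007],0],[255,[0,0,0],0]]'

```text
time_s: 43.12
tcp_pos: [0.5282, -0.0394, 0.0525]
eef_rot: [162.4, -2.7, 144.3]
contact_force: [-8.1, 11.2, 3.2]
gripper_width: 0.0172
```

```bash
python3 g.py;  python3 - <<'E'
from h import *
c=viewer.capture("scene"); crop(c,230,330,150,250,6,"s25.png")
E
```

```text
t 43.125 tcp [ 0.5282 -0.0394  0.0525] F [-8.1 11.2  3.2] j [  4.  16. -25. -23. -41. -24.] w 0.0172
z az 62.8 tilt 17.8 y az 53.4 yz 0.302
```

View pics/s25.png

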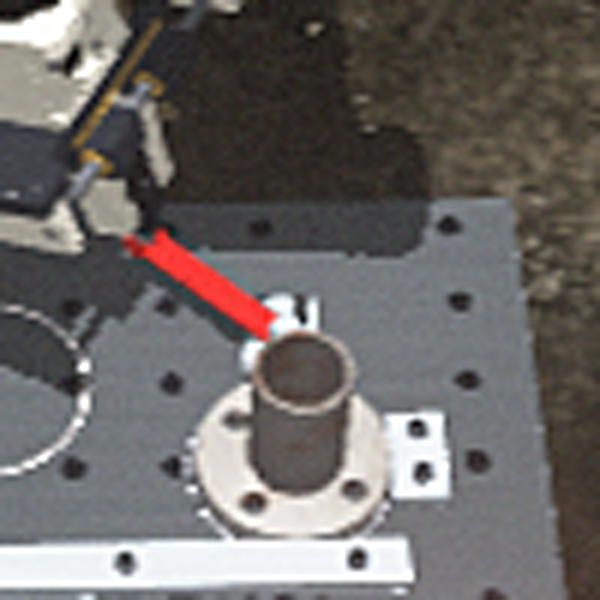

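Run:
```python
from m import *
def ang(name,x0,y0,k):
    im=cv2.imread("pics/"+name).astype(int); m=(im[...,2]>120)&(im[...,1]<90)&(im[...,0]<90)
    n,l,s,ce=cv2.connectedComponentsWithStats(m.astype(np.uint8)); i=1+s[1:,4].argmax()
    q=np.argwhere(l==i)[:,::-1]; w=np.array([topl(onz(S,((u+.5)/k-.5+x0,(v+.5)/k-.5+y0),.034)) for u,v in q[::7]])
    c=w.mean(0); U=np.linalg.svd(w-c,full_matrices=False)[2][0]
    return np.degrees(np.arctan2(U[1],U[0]))%180, (c*1e3).round(1)
for a in ["s21.png","s22.png","s23.png","s25.png"]: print(a,ang(a,230,150,6))
```

```text
[ 0.62724829 -0.02893389 -0.12194854] -6.987136799115161 [-0.2 -0.8  0.2 -0.4  0.2 -0.1 -0.6 -0.2 -0.2 -0.8 -0.4 -0.9  0.1 -0.1]
s21.png (np.float64(39.39249173927163), array([-63.9,  16.6]))
s22.png (np.float64(47.656168190249176), array([-58.5,  12.1]))
s23.png (np.float64(39.76160318118427), array([-64.7,  15.9]))
s25.png (np.float64(46.66627304417799), array([-60. ,  11.8]))
```

Run:
```python
from m import *
t0=cv2.imread("pics/top0.png").astype(int); t1=cv2.imread("pics/t23full.png").astype(int)
def line(im,z=.034):
    m=(im[...,2]>150)&(im[...,1]<110)&(im[...,0]<110); m[:, :200]=0;m[:,275:]=0;m[:180]=0;m[225:]=0
    q=np.argwhere(m)[:,::-1]; w=np.array([topl(onz(T,(u,v),z)) for u,v in q])*1e3
    c=w.mean(0);U=np.linalg.svd(w-c,full_matrices=False)[2][0]; return c,U
(c0,u0),(c1,u1)=line(t0),line(t1)
s=np.linalg.solve(np.c_[u0,-u1],c1-c0); pv=c0+s[0]*u0; print("pivot",pv,np.degrees([np.arctan2(u0[1],u0[0]),np.arctan2(u1[1],u1[0])]))
def circ(im,gx,gy,r0,z,R,angs,name):
    # radial subpixel edge: max gradient near expected r, in the plate plane
    g=cv2.cvtColor(im.astype(np.uint8),cv2.COLOR_BGR2GRAY).astype(np.float32); pts=[]
    for a in angs:
        rr=np.arange(r0-5,r0+5,.25); X=np.array([proj(T,pl(P,((gx+r*np.cos(np.radians(a)))/1e3,(gy+r*np.sin(np.radians(a)))/1e3),z)) for r in rr]).astype(np.float32)
        v=cv2.remap(g,X[:,0:1].copy(),X[:,1:2].copy(),cv2.INTER_LINEAR)[:,0]
        v=np.convolve(v,np.ones(5)/5,'valid'); d=np.gradient(v); i=d.argmin()
        if d[i]<-2: pts.append((a,rr[i+2],d[i]))
    pts=np.array(pts); X=np.c_[gx+pts[:,1]*np.cos(np.radians(pts[:,0])),gy+pts[:,1]*np.sin(np.radians(pts[:,0]))]
    f=lambda p:np.hypot(X[:,0]-p[0],X[:,1]-p[1])-R
    o=least_squares(f,[gx,gy],loss="soft_l1"); print(name,o.x.round(2),len(pts),np.abs(o.fun).mean().round(2)); return o.x
fl=circ(t1,35,50.5,48,.022,48,list(range(-80,-20,5))+list(range(20,60,5))+list(range(120,150,5))+list(range(210,235,5)),"flange")
c=circ(t0,-32,42.5,16,.022,16,list(range(-100,61,8)),"cam0")
c=circ(t0,-30,43,16,.022,16,list(range(-100,31,8)),"cam0b")
cc=circ(t1,-25,45,16,.022,16,list(range(-70,0,8)),"cam1")
for C in (c,cc): print("off",C-pv,np.hypot(*(C-pv)),np.degrees(np.arctan2(*(C-pv)[::-1])),"gap to flange",np.hypot(*(C-fl))-64)
```

```text
[ 0.62724829 -0.02893389 -0.12194854] -6.987136799115161 [-0.2 -0.8  0.2 -0.4  0.2 -0.1 -0.6 -0.2 -0.2 -0.8 -0.4 -0.9  0.1 -0.1]
pivot [-28.62421281  51.42924738] [ 147.91388233 -141.78476679]
flange [36.84 52.37] 30 0.68
cam0 [-31.63  45.89] 20 0.86
cam0b [-32.1   45.41] 17 0.86
cam1 [-25.3   43.34] 8 0.98
off [-3.47872054 -6.0201914 ] 6.952999434902682 -120.0211339396366 gap to flange 5.298188693613611
off [ 3.32006162 -8.0910059 ] 8.745695260339932 -67.68970622896735 gap to flange -1.19816508778419
```

apply_moves --plan '[[110,[0,0,0],0],[110,[0,0,0],0],[110,[0,0,0],0],[110,[0,0.12,-0.36],0],[110,[0,0.2,-0.6],0],[110,[0.3,0.1,-0.6],0],[110,[0.5,-0.7,-0.5],0],[110,[0.5,-0.7,-0.5],0],[110,[0.3,-0.7,-0.5],0],[110,[0,-0.7,-0.5],0],[110,[0,0,0],0]]'

```text
time_s: 44.75
tcp_pos: [0.3751, -0.1363, 0.1935]
eef_rot: [162.1, -1.7, 144.1]
contact_force: [1.5, 0.3, -0.1]
gripper_width: 0.0495
```

Run:
```python
from h import *
c=viewer.capture("scene"); crop(c,230,330,150,250,6,"s26.png"); cv2.imwrite("pics/s26full.png",c["frame"])
c=viewer.capture("top"); cv2.imwrite("pics/t26full.png",c["frame"])
a=c["frame"]; cv2.imwrite("pics/cam3.png",cv2.resize(a[140:225,210:275],None,fx=9,fy=7,interpolation=cv2.INTER_CUBIC))
from m import *
def line(im,z=.034):
    im=im.astype(int)
    m=(im[...,2]>150)&(im[...,1]<110)&(im[...,0]<110); m[:, :200]=0;m[:,275:]=0;m[:180]=0;m[225:]=0
    q=np.argwhere(m)[:,::-1]; w=np.array([topl(onz(T,(u,v),z)) for u,v in q])*1e3
    cc=w.mean(0);U=np.linalg.svd(w-cc,full_matrices=False)[2][0]; return np.degrees(np.arctan2(U[1],U[0]))%180
for n in ("top0","t23full","t26full"): print(n,line(cv2.imread(f"pics/{n}.png")))
```

```text
[ 0.62724829 -0.02893389 -0.12194854] -6.987136799115161 [-0.2 -0.8  0.2 -0.4  0.2 -0.1 -0.6 -0.2 -0.2 -0.8 -0.4 -0.9  0.1 -0.1]
top0 147.91388232763808
t23full 38.21523321145318
t26full 38.32277321348994
```

View pics/cam3.png

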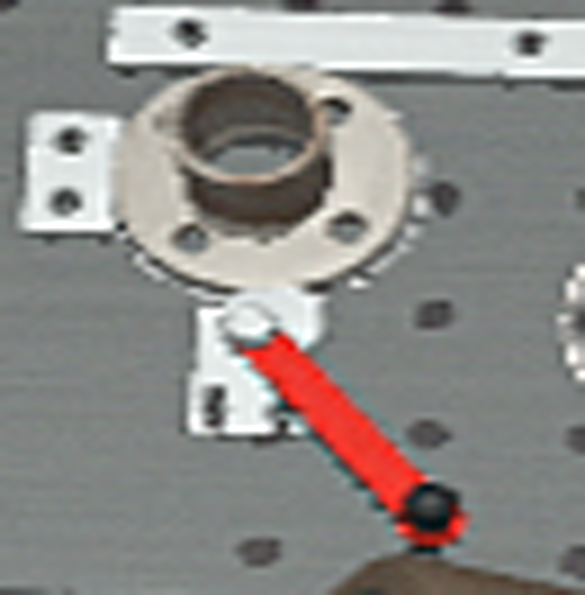

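View pics/s26full.png

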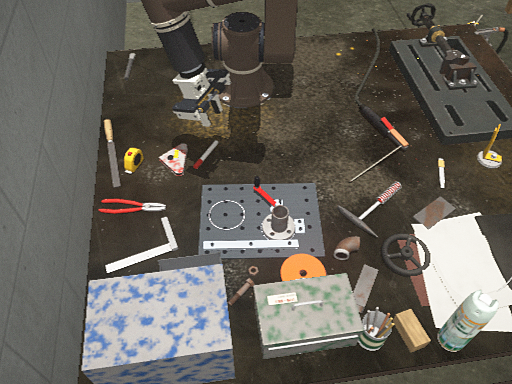

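Run:
```python
from h import *
for a,b,n in (("scene0","s26full","scene"),("top0","t26full","top")):
    A=cv2.imread(f"pics/{a}.png");B=cv2.imread(f"pics/{b}.png")
    d=(cv2.absdiff(A,B).max(2)>60).astype(np.uint8); k,l,s,c=cv2.connectedComponentsWithStats(cv2.dilate(d,np.ones((5,5))))
    print(n,[tuple(s[i]) for i in range(1,k) if s[i,4]>60])
s=get_state(); print(s["time_s"],s["qd"].round(2),s["contact_force"].round(1))
```

```text
scene [(np.int32(139), np.int32(0), np.int32(78), np.int32(51), np.int32(2219)), (np.int32(218), np.int32(0), np.int32(9), np.int32(10), np.int32(69)), (np.int32(211), np.int32(0), np.int32(57), np.int32(48), np.int32(1492)), (np.int32(418), np.int32(0), np.int32(67), np.int32(57), np.int32(1872)), (np.int32(472), np.int32(37), np.int32(13), np.int32(13), np.int32(121)), (np.int32(452), np.int32(38), np.int32(15), np.int32(23), np.int32(229)), (np.int32(299), np.int32(47), np.int32(9), np.int32(11), np.int32(70)), (np.int32(221), np.int32(57), np.int32(8), np.int32(11), np.int32(70)), (np.int32(170), np.int32(61), np.int32(107), np.int32(108), np.int32(5109)), (np.int32(173), np.int32(141), np.int32(16), np.int32(15), np.int32(191)), (np.int32(251), np.int32(176), np.int32(48), np.int32(66), np.int32(1707)), (np.int32(206), np.int32(191), np.int32(37), np.int32(39), np.int32(980))]
top [(np.int32(211), np.int32(148), np.int32(75), np.int32(82), np.int32(2368)), (np.int32(275), np.int32(167), np.int32(38), np.int32(38), np.int32(1141)), (np.int32(328), np.int32(220), np.int32(23), np.
[... 424 characters left out ...]
286), np.int32(7), np.int32(11), np.int32(65)), (np.int32(462), np.int32(291), np.int32(10), np.int32(11), np.int32(86)), (np.int32(500), np.int32(300), np.int32(7), np.int32(11), np.int32(64)), (np.int32(476), np.int32(317), np.int32(13), np.int32(16), np.int32(178)), (np.int32(281), np.int32(318), np.int32(8), np.int32(11), np.int32(65)), (np.int32(244), np.int32(321), np.int32(11), np.int32(13), np.int32(93)), (np.int32(242), np.int32(331), np.int32(27), np.int32(25), np.int32(347)), (np.int32(473), np.int32(353), np.int32(8), np.int32(11), np.int32(64)), (np.int32(239), np.int32(370), np.int32(59), np.int32(14), np.int32(502))]
44.95 [ 0.63  0.68 -0.23 -0.08  0.04  0.2 ] [-0.1  0.6 -0.3]
```

Run:
```python
from plant import close_job
print(close_job())
```

```text
the job is handed in; nothing more can be done
None
```

The flange is home against the fence and end stop with the pipe still upright on it. The cam is closed on it, but how tightly it is left biting is the least certain part.

- **Leaning the tool:** The moves cannot tilt the gripper. I pushed past the arm's reach until it leaned back about 18°, and the lean held when I came back. That was enough to clear the pipe.
- **Sliding the flange:** I pushed with both fingertips at the rim, to the fence, along it, and onto the end stop with a final push of about 25 N. The last fit put the flange centre at plate (36.8, 52.4) mm against the intended (37, 52). That was after the first clamping; later pictures show it still against fence and stop.
- **Clamping the lever:** I turned the lever twice. The first pass reached about 80°, but the force rose gradually and I could not tell where the cam bit. I backed the lever off to about 48° and closed it again. The second time the force stayed near 6.5 N until about 73°, then rose to about 15 N at roughly 80°.
- **Where the lever rests:** Both times it settled back to about 70° (1.23 rad) after I let go. I take this as the cam pressed on the flange and held by its own friction. I did not test the clamping force after release, and the two passes disagreed at the same angle (14.5 N against about 8 N).
- **Bystanders:** The pictures before and after show no change at the hammer, square and nut. The marker lay in the arm's shadow, so I checked it only by eye; it looked unmoved.
- **Time and force:** The job took 45 s, and the arm was clear and touching nothing when I handed it in. The highest wrist force I saw was about 28 N.

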